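# Pack the bored bushes and fit the hold-down plate

## Task

Pack the carrier tray: stand each of the three bored bushes upright in the cell whose pad has the colour of its painted end, setting them down rather than dropping them, and leave the two solid slugs standing where they are. When all three bushes are in, lower the aluminium plate by its handle over both dowel pins until it lies flat on the tray's end blocks, and let go.

Things in the scene. Friction and masses are not known exactly. Their poses are not given: they have to be found in the camera images.
- bush_red: steel BUSH: an upright tube 40 mm in outer diameter and 50 mm tall with an open 24 mm bore right through it (the bench shows through), dark grey, its top 10 mm and top face painted red. About 0.3 kg, loose, standing on the bench. Origin: centre of its underside; z up along the bore.
- bush_yellow: steel BUSH: an upright tube 40 mm in outer diameter and 50 mm tall with an open 24 mm bore right through it (the bench shows through), dark grey, its top 10 mm and top face painted yellow. About 0.3 kg, loose, standing on the bench. Origin: centre of its underside; z up along the bore.
- bush_blue: steel BUSH: an upright tube 40 mm in outer diameter and 50 mm tall with an open 24 mm bore right through it (the bench shows through), dark grey, its top 10 mm and top face painted blue. About 0.3 kg, loose, standing on the bench. Origin: centre of its underside; z up along the bore.
- slug_red: LOOK-ALIKE, not wanted: a solid steel slug, 40 mm in diameter and 50 mm tall, dark grey, its top 10 mm painted red, with a closed flat top and no bore. Loose, standing on the bench. Origin: centre of its underside; z up.
- slug_blue: LOOK-ALIKE, not wanted: a solid steel slug, 40 mm in diameter and 50 mm tall, dark grey, its top 10 mm painted blue, with a closed flat top and no bore. Loose, standing on the bench. Origin: centre of its underside; z up.
- tray: wooden tray, fixed. 246 (x) x 70 (y) mm; origin: centre of underside, on the bench. Heights are above the bench. Three 60 x 60 mm cells centred at x -65, 0, 65; floor 8, dividers 14, long side walls 22 high. Each end: solid block 28 long, flat top at 66, with one upright steel pin at x -109 / 109, y 0: 10 mm dia, straight to 74, tapering to a 3 mm tip at 84.
- plate: loose aluminium plate, 0.33 kg, flat on the bench: 246 (x) x 64 (y) x 6 mm; 14 mm through holes at x -109 / 109, y 0. Origin: centre of underside. Black bow handle: bar along x over the middle, 100 long, 12 wide, 24 to 38 mm above the underside, legs at x -44 / 44. Fits the tray either way round. Seated, its underside is on the tray's end blocks, 66 mm above the bench.
- pad_red: square red pad, 52 x 52 x 2 mm, fixed in the middle of one of the tray's three cells: the place of the red bush. Origin: centre of its underside, 8 mm above the bench, so a bush in place has its foot 10 mm and its top 60 mm above the bench. Axes parallel to the tray's. The pads change cells from start to start.
- pad_yellow: square yellow pad, 52 x 52 x 2 mm, fixed in the middle of one of the tray's three cells: the place of the yellow bush. Origin: centre of its underside, 8 mm above the bench, so a bush in place has its foot 10 mm and its top 60 mm above the bench. Axes parallel to the tray's. The pads change cells from start to start.
- pad_blue: square blue pad, 52 x 52 x 2 mm, fixed in the middle of one of the tray's three cells: the place of the blue bush. Origin: centre of its underside, 8 mm above the bench, so a bush in place has its foot 10 mm and its top 60 mm above the bench. Axes parallel to the tray's. The pads change cells from start to start.
Things that resemble listed ones, but are neither listed nor needed, are in the scene too. What is shaped like the slug_red but orange is not meant. Leave any green look-alike of the bush_yellow alone.

How it is judged:
On the way, in this order (a step that is already met when the one before it is completed fails the run):
1. all three bushes stand in the cells of their own colour, before the plate goes on (horizontal distance between bush_red and pad_red below 0.016 m and z of bush_red in the frame of pad_red between -0.001 and 0.006 m and angle between each of bush_red, bush_yellow, bush_blue's own z axis and vertical below 0.1 rad and horizontal distance between bush_yellow and pad_yellow below 0.016 m and z of bush_yellow in the frame of pad_yellow between -0.001 and 0.006 m and horizontal distance between bush_blue and pad_blue below 0.016 m and z of bush_blue in the frame of pad_blue between -0.001 and 0.006 m), for 0.2 s.
2. the plate lies over both pins on the end blocks (horizontal distance between plate and tray below 0.006 m and z of plate in the frame of tray between 0.062 and 0.0695 m and angle between plate's own z axis and vertical below 0.035 rad and angle between the x axis of plate and the x axis of tray, either way round below 0.06 rad), for 0.2 s.
At the end, for the whole second after the job is handed in: Bushes upright in their colour's cells (16 mm of pad centre, foot 4 mm, 0.1 rad); plate over both pins on both blocks (6 mm, underside 62 to 69.5 mm up, tilt 0.035, yaw 0.06 rad); slugs upright within 30 mm of their start; bushes and plate at rest (20 mm/s) (all of step 1 and all of step 2 and distance of each of slug_red, slug_blue from where it was at the start of the episode below 0.03 m and angle between each of slug_red, slug_blue's own z axis and vertical below 0.1 rad and linear speed of each of bush_red, bush_yellow, bush_blue, plate below 0.02 m/s); the robot touches nothing.
It fails at once if a solid slug is moved more than 30 mm (distance of any of slug_red, slug_blue from where it was at the start of the episode above 0.03 m).
It fails at once if a bush or the plate is dropped (moves faster than 0.8 m/s with no finger touching it, a fall of over 30 mm) ((linear speed of bush_red above 0.8 m/s and contact force between the fingers and bush_red below 0.1 N) or (linear speed of bush_yellow above 0.8 m/s and contact force between the fingers and bush_yellow below 0.1 N) or (linear speed of bush_blue above 0.8 m/s and contact force between the fingers and bush_blue below 0.1 N) or (linear speed of plate above 0.8 m/s and contact force between the fingers and plate below 0.1 N)).
It also fails if it takes over 112 s, if anything falls off the work surface, if the arm or the gripper's body presses on something with over 40 N, if the wrist force passes 120 N, or if a joint passes its speed limit or range.

## Robot

A 6-joint arm with a two-finger parallel gripper is mounted at the origin on the work surface. World frame = base frame: x ahead of the robot, y to its left, z up, the work surface at z = 0. Lengths are in m, angles in rad, forces in N, time in s.
With the tool pointing down it reaches from about 0.375 to 0.825 m from the base axis. Payload 5.5 kg.
Tool frame: the origin (TCP) lies on the front face of the gripper's body, between the roots of the fingers; the fingertips stand 73 mm ahead of it and the grasp point (between the pads) lies 54 mm ahead of it; y points along the fingers, z is the direction in which the jaws open and shut, and the axes are right-handed (so a half turn about y gives the same grasp; the last joint's range is limited). The gripper opens to 85 mm and grips with 20 to 120 N. Pads are 22 mm wide; open, the fingers measure 114 mm over their backs; the gripper's body (76 mm by 85 mm) begins 54 mm behind the grasp point. The pads swing forward as they close: fully open they stand 13 mm farther back than shut.
Start: joints at [1.338, 0.314, -0.047, 1.21, 0, 1.571], TCP at [0.138, 0.584, 0.304] pointing down, gripper open.
Joint ranges: [-2.67, 2.67], [-0.69, 1.73], [-1.03, 1.25], [-2.08, 2.16], [-1.42, 1.45], [-3.14, 3.14]. Speed limits (rad/s): [2.39, 2.39, 3.01, 3.14, 3.14, 3.14].

## Interface

Orientations are given as a unit quaternion [x, y, z, w].
In Python, from plant import ctrl gives the robot as it stands.
- The arm moves only by the tool drive_tool, never from a script. Its arguments are lists of equal length, an entry for each row: "turn": the turn, a rotation vector about the world's x, y, z normalised to -1 to 1, where 1 is 60 degrees, a list of three; "linear": the shift along the world's x, y, z normalised to -1 to 1, where 1 is 0.5 m, a list of three; "hand": the closure, from 0 (fully open) to 1 (shut). A call has 1 to 20 rows; each row is the pose to reach, as a shift and turn from the pose measured when the call began; what a row does not reach only later rows make up. A row lasts 1/12 s, in which the tool goes at most 41.7 mm and 7.16 degrees, less where a joint would pass 70% of its speed; a pose out of reach is approached as far as the arm can. A call with a number of a shift or a turn outside -1 to 1 is refused whole. A call with a gripper value outside its range is refused whole. The fingers move at their own pace and stop on an object; "grip_force" is the grip in N (left out, the last holds). Time passes only in rows, so rows that repeat a pose let the fingers close. It gives the time, the measured TCP pose, the force and the opening at its end, in the units of the state.
- ctrl.sense(): the state, without advancing time (a new reading comes with each control period).
- ctrl.capture(name): name is "side" or "top" or "wrist"; returns the picture (480x640x3 uint8, blue, green, red); there is no depth.
- ctrl.calibration(name): a dict with "K" (3x3 intrinsics, pixels), "origin" and "rotation" of the camera in the world. Camera axes: x right, y down, z forward; pixel columns grow to the right and rows downward; lengths in m; the calibration is good to about 2 mm. A picture is of the moment at which its call begins: read the wrist's pose just before it. calibration takes no time and is no camera call; for the wrist camera it gives the pose at the moment of the call.
- ctrl.finish_job(): hands the job in, once; it reports no verdict.
Trained networks look in the newest picture that a camera, given by its name, has taken for a name from the list of things; names that differ only in an ending like _2 or _b are one class to them, and where a whole thing is asked for, a point or a joint stands for the part that bears it (a point fixed in the world has none). Each returns a list of dicts, best first, with "p" (0 to 1); they miss things now and then, are a little off and sometimes report something else, mostly with a low value. They report only what shows in the picture. A call takes as long as a camera call. They do not tell look-alikes from the thing itself.
- ctrl.find_in(camera, label): "at" ([column, row] in pixels, amid what is visible of it).
- ctrl.trace(camera, label): "mask" (480x640 bool, what is visible of it) and "at" ([column, row] in pixels, amid what is visible of it).
The state is a dict: "t": time; "joint_positions": joint angles; "dq": joint speeds; "joint_efforts": joint torques, N m; "ee_pos": TCP position; "tool_rot": TCP orientation; "wrist_force": force on the tool from outside, world axes, zero at the start; "ft_torque": the same for the moment, N m; "opening": finger opening in m.
Only numpy, scipy, OpenCV 4.12 (cv2) and the standard library are available. Lean on these libraries where they do the work, as an engineer would, in place of code of your own. Each camera call takes 0.05 s, during which the arm holds its last target.

## Working session

There is one attempt and no reset: what is moved stays moved. The work goes in short steps, Python scripts to look and compute and a tool call to move; the robot and the scene stay as the last step left them, time stands still between calls to the robot, and variables do not carry over. Pictures are saved under pics/ and viewed, and the job is handed in when it is done.

Besides the shell and the picture viewer there is one more tool, called after "Emit:" by a JSON object that holds its "method" and its "body". drive_tool: Moves the arm, as the interface text tells. Its arguments: {"type":"object","properties":{"turn":{"type":"array"},"linear":{"type":"array"},"hand":{"type":"array"},"grip_force":{"type":"number"}},"required":["turn","linear","hand"]}

```bash
mkdir -p pics; ls; python3 - <<'E'
from plant import ctrl
import cv2
s=ctrl.sense();print(s)
for n in ("top","side","wrist"):
    im=ctrl.capture(n);cv2.imwrite(f"pics/{n}0.png",im)
    c=ctrl.calibration(n);print(n,c)
E
```

```text
pics
{'t': 0.0, 'joint_positions': array([ 1.33797183e+00,  3.14201028e-01, -4.80612901e-02,  1.21023688e+00,
       -8.68154864e-06,  1.57079571e+00]), 'dq': array([-0.00098864, -0.00042513, -0.0006231 , -0.00039689, -0.00199632,
       -0.00088888]), 'joint_efforts': array([-2.70521941e-04, -5.39597404e+01,  3.39744580e+01,  1.92782830e-02,
        9.65994559e-05,  7.85810670e-06]), 'ee_pos': array([0.13833163, 0.58336116, 0.30305727]), 'tool_rot': array([ 0.70291901, -0.08219673,  0.08206297, -0.70172233]), 'wrist_force': array([ 0.17294374, -0.06185376,  0.57451893]), 'ft_torque': array([ 0.03961302,  0.0374628 , -0.02430919]), 'opening': 0.08523245085939421}
top {'K': array([[608.51408349,   0.        , 316.57844387],
       [  0.        , 608.51408349, 237.32653501],
       [  0.        ,   0.        ,   1.        ]]), 'origin': array([0.35993245, 0.00110093, 1.02403886]), 'rotation': array([ 0.70418893, -0.70361095,  0.07487486, -0.05867995])}
side {'K': array([[593.48308032,   0.        , 317.07563078],
       [  0.        , 593.48308032, 236.01032693],
       [  0.        ,   0.        ,   1.        ]]), 'origin': array([ 0.52162885, -0.75353997,  0.73648935]), 'rotation': array([ 9.12496927e-01, -7.35445326e-04,  5.95072974e-03, -4.09039615e-01])}
wrist {'K': array([[404.72445181,   0.        , 314.2255113 ],
       [  0.        , 404.72445181, 241.4374991 ],
       [  0.        ,   0.        ,   1.        ]]), 'origin': array([0.06977109, 0.5998234 , 0.37258462]), 'rotation': array([0.7768712 , 0.61410549, 0.08645516, 0.1089545 ])}
```

View pics/top0.png

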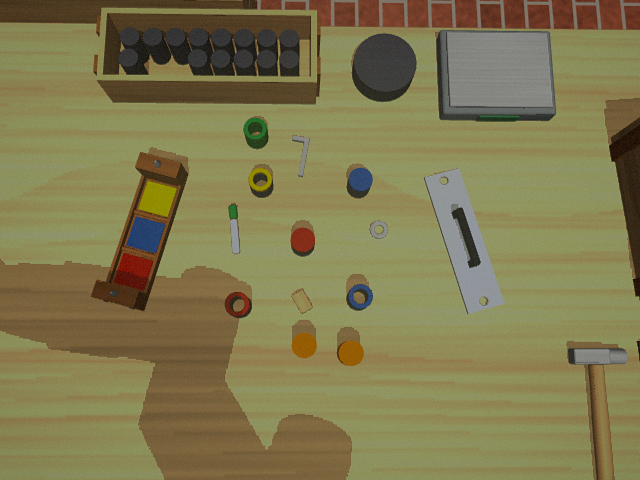

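View pics/side0.png

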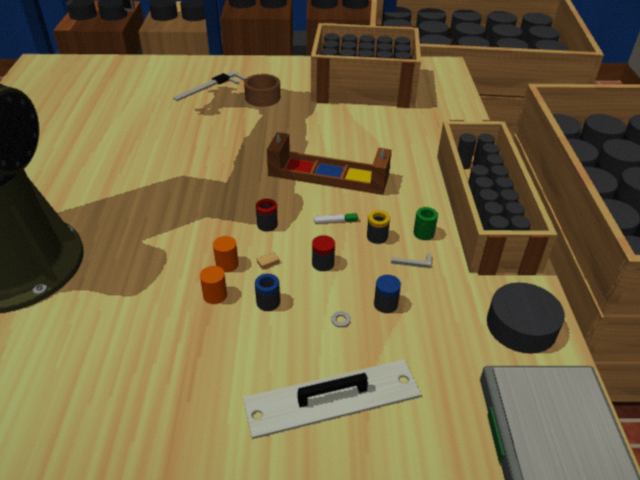

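View pics/wrist0.png

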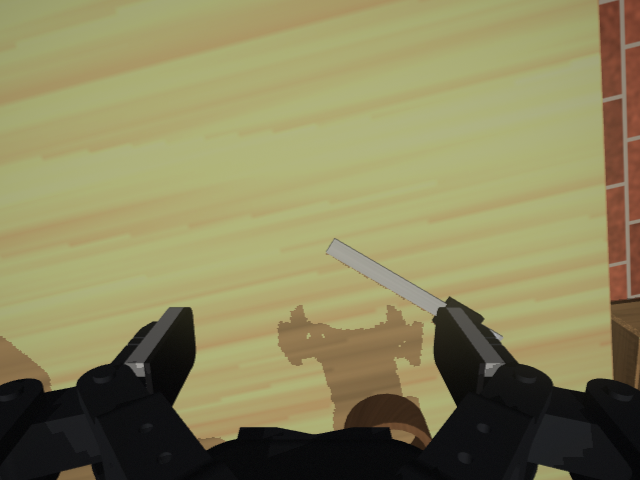

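Candidates, as top-view pixels:
- **Red bush:** bored red at (238,304). Look-alikes are the solid red slug at (303,240) and the orange ones at (304,345) and (350,352).
- **Yellow bush:** bored yellow at (261,180). Its look-alike is the green one at (256,132).
- **Blue bush:** bored blue at (360,297). Its look-alike is the solid blue slug at (360,181).
- **Pads:** yellow (158,199), blue (147,233), red (134,270).
- **Plate:** (463,240).

Next I'll check the choices in a close crop and measure them.

```bash
cat > h.py <<'E'
import numpy as np, cv2
from scipy.spatial.transform import Rotation as R
from scipy.optimize import minimize
def proj(c,P):
    P=np.atleast_2d(P).astype(float)
    q=(P-c["origin"])@R.from_quat(c["rotation"]).as_matrix()
    u=q@np.array(c["K"]).T
    return u[:,:2]/u[:,2:]
def ray(c,px,z):
    d=R.from_quat(c["rotation"]).as_matrix()@np.linalg.inv(c["K"])@np.array([px[0],px[1],1.])
    o=np.array(c["origin"]);return o+d*(z-o[2])/d[2]
def circ(x,y,z,r,n=40):
    a=np.linspace(0,2*np.pi,n,endpoint=False)
    return np.c_[x+r*np.cos(a),y+r*np.sin(a),np.full(n,z)]
def hullmask(c,P,S=4):
    h=cv2.convexHull((proj(c,P)).astype(np.float32))
    m=np.zeros((480,640),np.uint8)
    cv2.fillConvexPoly(m,np.round(h*16).astype(np.int32),255,cv2.LINE_AA,4)
    return m/255.
def fit(cs,masks,model,p0,step):
    """model(p)->list of hull point sets (union of hulls); maximise summed IoU"""
    p0=np.array(p0,float);step=np.array(step,float)
    def f(q):
        p=p0+q*step;v=0
        for c,m in zip(cs,masks):
            h=hullmask(c,model(p));v-=np.minimum(h,m).sum()/np.maximum(h,m).sum()
        return v
    n=len(p0);sx=np.vstack([np.zeros(n),np.eye(n)])
    r=minimize(f,np.zeros(n),method="Nelder-Mead",options=dict(initial_simplex=sx,xatol=.01,fatol=1e-5,maxiter=300))
    return p0+r.x*step,-r.fun/len(cs)
HUE={"red":[(0,5),(174,180)],"yellow":[(24,34)],"blue":[(105,125)]}
def cmask(im,col,sat=170,vmin=40):
    h=cv2.cvtColor(im,cv2.COLOR_BGR2HSV);m=np.zeros(im.shape[:2],np.uint8)
    for a,b in HUE[col]: m|=cv2.inRange(h,(a,sat,vmin),(b,255,255))
    return m
def comp(m,at,rad=30):
    """hull of component(s) nearest at"""
    n,l,s,ce=cv2.connectedComponentsWithStats(m)
    best=[i for i in range(1,n) if s[i,4]>15 and np.hypot(*(ce[i]-at))<rad]
    if not best: return None
    i=max(best,key=lambda i:s[i,4])
    pts=np.argwhere(l==i)[:,::-1].astype(np.int32)
    o=np.zeros(m.shape,np.uint8);cv2.fillConvexPoly(o,cv2.convexHull(pts),1)
    return o.astype(float)
E
python3 - <<'E'
from plant import ctrl
import cv2,numpy as np
for cam in("top","side"):
  for l in ("bush_red","bush_yellow","bush_blue","slug_red","slug_blue","plate","tray","pad_red","pad_yellow","pad_blue"):
    r=ctrl.find_in(cam,l);print(cam,l,[(np.round(d["at"]).astype(int).tolist(),round(d["p"],2)) for d in r[:4]])
im=cv2.imread("pics/top0.png");cv2.imwrite("pics/crop0.png",cv2.resize(im[110:370,80:400],None,fx=2.3,fy=2.3,interpolation=cv2.INTER_CUBIC))
E
```

```text
top bush_red [([234, 302], 0.72), ([461, 240], 0.38)]
top bush_yellow [([263, 182], 0.86)]
top bush_blue [([360, 291], 0.63)]
top slug_red [([351, 354], 0.77), ([303, 242], 0.63), ([306, 345], 0.63)]
top slug_blue [([353, 183], 0.98)]
top plate [([465, 241], 0.84)]
top tray [([143, 221], 0.96)]
top pad_red [([134, 273], 0.8)]
top pad_yellow [([157, 197], 0.65)]
top pad_blue [([143, 232], 0.87)]
side bush_red [([266, 217], 0.97)]
side bush_yellow []
side bush_blue []
side slug_red [([322, 255], 0.93), ([215, 286], 0.86), ([226, 252], 0.67)]
side slug_blue [([330, 172], 0.73), ([386, 295], 0.67)]
side plate [([332, 402], 0.97)]
side tray [([322, 161], 0.71)]
side pad_red [([302, 165], 0.63)]
side pad_yellow [([360, 175], 0.69), ([378, 226], 0.6)]
side pad_blue [([330, 171], 0.72)]
```

View pics/crop0.png

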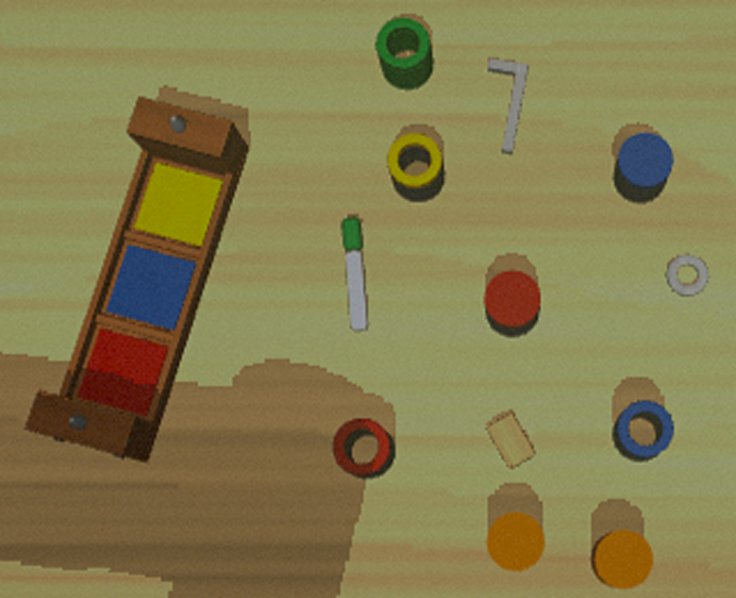

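The crop shows bores in the red (238,304), yellow (261,180) and blue (360,297) bushes. The slugs are closed, and the networks agree. Now I'll measure positions.

```bash
cat > meas.py <<'E'
from plant import ctrl
from h import *
cs={n:ctrl.calibration(n) for n in("top","side")}
im={n:cv2.imread(f"pics/{n}0.png") for n in cs}
B={"bush_red":("red",(238,304),(266,210)),"bush_yellow":("yellow",(261,180),(378,220)),"bush_blue":("blue",(360,297),(267,284)),
"slug_red":("red",(303,240),(323,245)),"slug_blue":("blue",(360,181),(387,287))}
mod=lambda p:np.vstack([circ(p[0],p[1],.05,.02),circ(p[0],p[1],.04,.02)])
for n,(c,a,b) in B.items():
    out=[]
    for cams in (("top",),("side",),("top","side")):
        ms=[comp(cmask(im[k],c,120,25),a if k=="top" else b,15) for k in cams]
        p0=ray(cs["top"],a,.05)[:2]
        p,v=fit([cs[k] for k in cams],ms,mod,p0,[.004,.004]);out.append((np.round(p*1000,1).tolist(),round(v,3)))
    print(n,out)
# pads: joint fit of tray x,y,yaw
for n,c,a,b in (("pad_red","red",(134,270),(302,166)),("pad_yellow","yellow",(158,199),(360,176)),("pad_blue","blue",(147,233),(330,171))):
    out=[]
    for cam,at in(("top",a),("side",b)):
        m=comp(cmask(im[cam],c,120,20),at,12)
        ys,xs=np.nonzero(m);out.append(np.round(ray(cs[cam],(xs.mean(),ys.mean()),.01)[:2]*1000,1).tolist()+[int(m.sum())])
    print(n,out)
# pin tips, plate corners in top
E
python3 meas.py
python3 - <<'E'
import cv2
a=cv2.imread("pics/top0.png");s=cv2.imread("pics/side0.png")
cv2.imwrite("pics/z1.png",cv2.resize(a[145:325,85:195],None,fx=4.5,fy=3.3*4.5/4.5,interpolation=cv2.INTER_CUBIC)[:600])
cv2.imwrite("pics/z2.png",cv2.resize(s[125:195,260:400],None,fx=5.5,fy=5.5,interpolation=cv2.INTER_CUBIC))
cv2.imwrite("pics/z3.png",cv2.resize(a[160:320,415:515],None,fx=3.7,fy=3.7,interpolation=cv2.INTER_CUBIC))
E
```

```text
bush_red [([439.7, 91.7], np.float64(0.132)), ([439.8, 101.0], np.float64(0.795)), ([439.8, 101.0], np.float64(0.463))]
bush_yellow [([645.8, 72.5], np.float64(0.865)), ([647.7, 80.9], np.float64(0.684)), ([646.4, 72.8], np.float64(0.768))]
bush_blue [([451.6, -92.1], np.float64(0.815)), ([451.6, -92.9], np.float64(0.804)), ([451.5, -92.6], np.float64(0.809))]
slug_red [([544.6, -0.4], np.float64(0.683)), ([543.9, -0.9], np.float64(0.857)), ([544.5, -1.9], np.float64(0.77))]
slug_blue [([647.3, -94.9], np.float64(0.82)), ([646.5, -95.5], np.float64(0.844)), ([646.7, -95.4], np.float64(0.832))]
pad_red [[495.4, 283.9, 1010], [498.0, 288.2, 281]]
pad_yellow [[621.0, 249.7, 969], [622.9, 253.6, 274]]
pad_blue [[558.3, 266.6, 955], [560.8, 270.6, 257]]
```

View pics/z1.png

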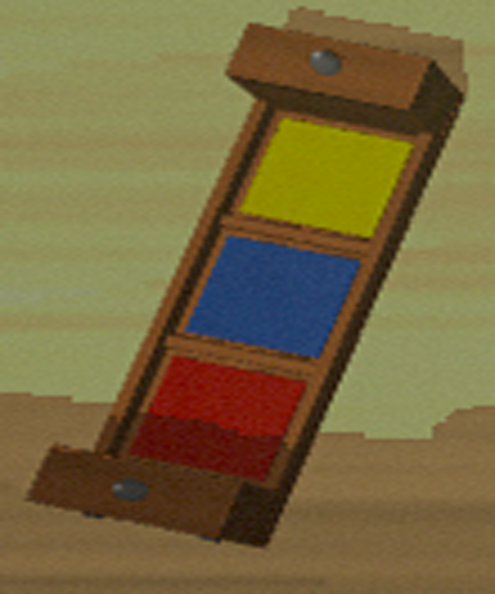

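View pics/z2.png

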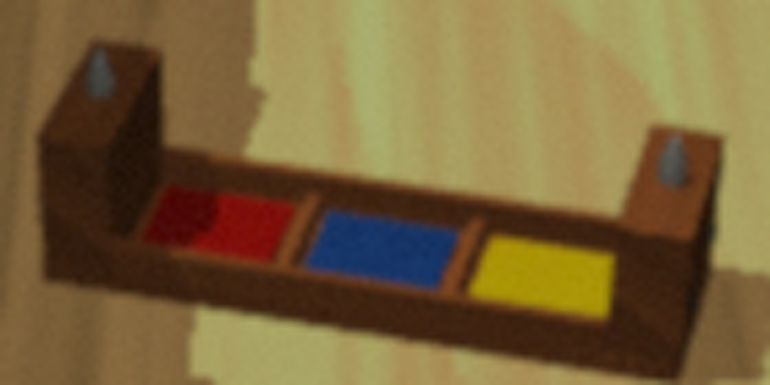

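View pics/z3.png

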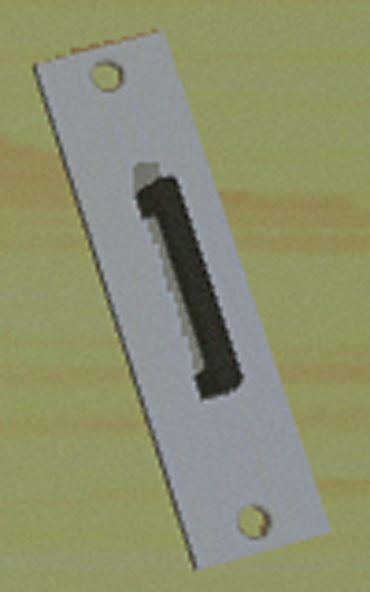

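```bash
cat > meas2.py <<'E'
from plant import ctrl
from h import *
cs={n:ctrl.calibration(n) for n in("top","side")}
full=lambda p:np.vstack([circ(p[0],p[1],.05,.02),circ(p[0],p[1],.0,.02)])
G={"bush_red":(440,100),"bush_yellow":(646,73),"bush_blue":(451.5,-92.5)}
for n,g in G.items():
    for cam in cs:
        for d in ctrl.trace(cam,n)[:2]:
            m=d["mask"].astype(np.uint8);h=np.zeros_like(m);pts=np.argwhere(m)[:,::-1].astype(np.int32)
            cv2.fillConvexPoly(h,cv2.convexHull(pts),1)
            p,v=fit([cs[cam]],[h.astype(float)],full,np.array(g)/1000,[.004,.004]);print(n,cam,d["at"],round(d["p"],2),int(m.sum()),np.round(p*1000,1),round(v,3))
c=cs["top"]
T=np.array([.5583,.2666]);y=np.arctan2(249.7-283.9,621-495.4);u=np.array([np.cos(y),np.sin(y)])
for s in(-.109,.109):
    for cam in cs: print("pin",cam,np.round(proj(cs[cam],np.r_[T+s*u,.084]),1))
a=ray(c,(443.9,180.3),.006)[:2];b=ray(c,(483.6,300.8),.006)[:2];print("plate",a,b,(a+b)/2,np.linalg.norm(a-b),np.degrees(np.arctan2(*(a-b)[::-1])))
C=(a+b)/2;print("handle px",np.round(proj(c,np.r_[C,.038]),1), "side holes", np.round(proj(cs["side"],np.array([[*a,.006],[*b,.006]])),1))
s=ctrl.sense();M=R.from_quat(s["tool_rot"]).as_matrix();print(np.round(M,3),s["t"])
# overlay
P=[("top0","top"),("side0","side")]
for f,cam in P:
    im=cv2.imread(f"pics/{f}.png")
    for n,g in G.items():
        for z in(0,.05): cv2.polylines(im,[np.round(proj(cs[cam],circ(g[0]/1e3,g[1]/1e3,z,.02))*16).astype(np.int32)],True,(255,0,255),1,cv2.LINE_AA,4)
    cv2.imwrite(f"pics/ov_{cam}.png",cv2.resize(im[110:340,80:500],None,fx=1.9,fy=1.9,interpolation=cv2.INTER_CUBIC))
E
python3 meas2.py
```

```text
bush_red top [234.9, 302.0] 0.56 390 [439.5 106.7] 0.83
bush_red top [146.9, 235.3] 0.41 914 [440. 100.] -0.0
bush_red side [265.6, 216.6] 0.91 656 [439.2 105.3] 0.912
bush_yellow top [263.8, 180.7] 0.94 570 [645.4  72.8] 0.918
bush_yellow top [256.4, 131.8] 0.56 610 [646.  73.] -0.0
bush_yellow side [376.3, 227.0] 0.82 629 [647.1  72.5] 0.846
bush_yellow side [423.1, 222.1] 0.76 670 [646.  73.] -0.0
bush_blue top [362.3, 296.3] 0.94 365 [451.2 -91.7] 0.832
bush_blue top [148.4, 233.4] 0.6 955 [451.5 -92.5] -0.0
bush_blue side [271.7, 292.5] 0.61 847 [452.1 -94.1] 0.914
pin top [[110.9 292.3]]
pin side [[277.2 133.1]]
pin top [[155.1 161.1]]
pin side [[382.2 149.1]]
plate [ 0.65679206 -0.24465314] [ 0.44709414 -0.30314969] [ 0.5519431  -0.27390142] 0.21770407421095794 15.586779766252564
handle px [[468.4 235.9]] side holes [[402.3 377.8]
 [255.8 413.3]]
[[ 0.973 -0.     0.231]
 [-0.231 -0.     0.973]
 [-0.    -1.    -0.   ]] 1.45
```

View pics/ov_top.png

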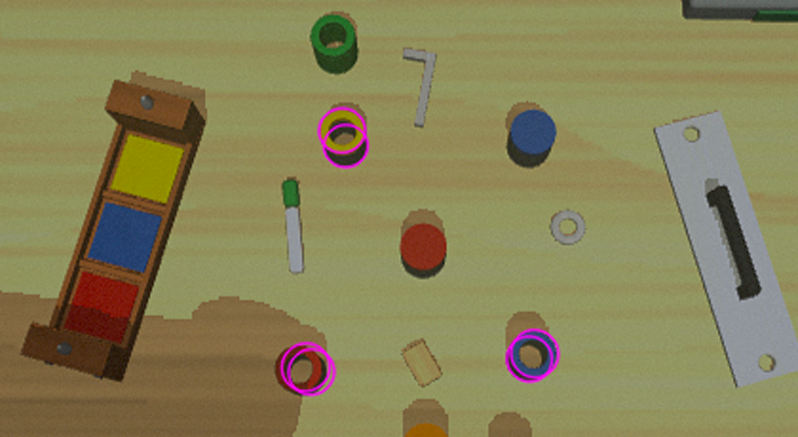

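View pics/ov_side.png

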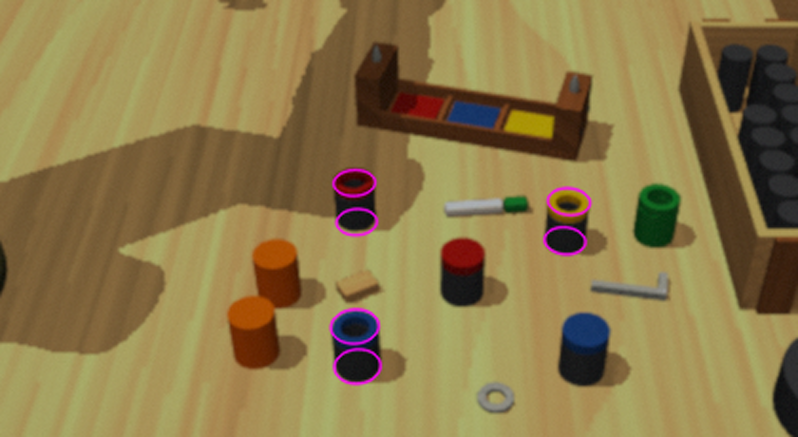

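Emit:
{"method": "drive_tool", "body": {"turn": [[0,0,-0.03],[0,0,-0.03],[0,0,-0.03],[0,0,-0.03],[0,0,-0.03],[0,0,-0.03],[0,0,-0.03],[0,0,-0.03],[0,0,-0.03],[0,0,-0.03],[0,0,-0.03],[0,0,-0.03],[0,0,-0.03],[0,0,-0.03],[0,0,-0.03],[0,0,-0.03],[0,0,-0.03],[0,0,-0.03]], "linear": [[0.602,-0.956,-0.2],[0.602,-0.956,-0.2],[0.602,-0.956,-0.2],[0.602,-0.956,-0.2],[0.602,-0.956,-0.2],[0.602,-0.956,-0.2],[0.602,-0.956,-0.2],[0.602,-0.956,-0.2],[0.602,-0.956,-0.2],[0.602,-0.956,-0.2],[0.602,-0.956,-0.2],[0.602,-0.956,-0.2],[0.602,-0.956,-0.2],[0.602,-0.956,-0.2],[0.602,-0.956,-0.2],[0.602,-0.956,-0.2],[0.602,-0.956,-0.2],[0.602,-0.956,-0.2]], "hand": [0,0,0,0,0,0,0,0,0,0,0,0,0,0,0,0,0,0], "grip_force": 50}}

```text
t: 2.95
ee_pos: [0.439, 0.1066, 0.2041]
tool_rot: [-0.701, 0.093, -0.093, 0.701]
wrist_force: [-0.1, -0.7, -0.2]
opening: 0.0852
```

```bash
python3 - <<'E'
from plant import ctrl
from h import *
s=ctrl.sense();print(s["t"],s["ee_pos"],s["joint_positions"])
im=ctrl.capture("wrist");c=ctrl.calibration("wrist")
for z,col in((.0,(255,0,255)),(.05,(255,255,0))):
    cv2.polylines(im,[np.round(proj(c,circ(.4395,.1055,z,.02))*16).astype(np.int32)],True,col,1,cv2.LINE_AA,4)
cv2.imwrite("pics/w1.png",im)
E
```

```text
2.95 [0.43900185 0.10658369 0.20407379] [ 2.37982886e-01  1.06017626e-01 -5.45229985e-01  9.19549413e-01
  3.41222916e-04  5.00932903e-01]
```

View pics/w1.png

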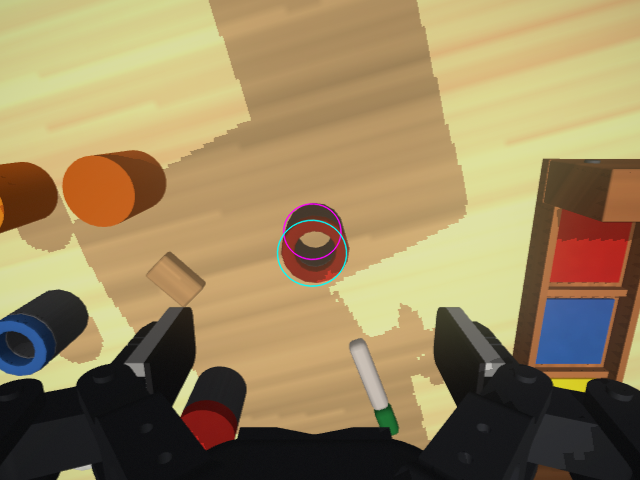

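The overlay on the red bush at (314,245) matches within about 2 px, so I'll descend and grip.

Emit:
{"method": "drive_tool", "body": {"turn": [[0,0,0],[0,0,0],[0,0,0],[0,0,0],[0,0,0],[0,0,0],[0,0,0],[0,0,0],[0,0,0],[0,0,0],[0,0,0],[0,0,0],[0,0,0],[0,0,0]], "linear": [[0,-0.002,-0.08],[0,-0.002,-0.15],[0,-0.002,-0.2],[0,-0.002,-0.224],[0,-0.002,-0.224],[0,-0.002,-0.224],[0,-0.002,-0.224],[0,-0.002,-0.224],[0,-0.002,-0.224],[0,-0.002,-0.224],[0,-0.002,-0.224],[0,-0.002,-0.224],[0,-0.002,-0.224],[0,-0.002,-0.224]], "hand": [0,0,0,0,0,0.3,0.6,1,1,1,1,1,1,1], "grip_force": 50}}

```text
t: 4.17
ee_pos: [0.4401, 0.1063, 0.0938]
tool_rot: [-0.7, 0.092, -0.093, 0.702]
wrist_force: [-1.9, -0.0, 7.5]
opening: 0.039
```

Emit:
{"method": "drive_tool", "body": {"turn": [[0,0,0],[0,0,0],[0,0,0],[0,0,0],[0,0,0],[0,0,0],[0,0,0],[0,0,0],[0,0,0],[0,0,0],[0,0,0],[0,0,0]], "linear": [[0,0,0.06],[0,0,0.13],[0,0,0.19],[0.04,0.14,0.19],[0.07,0.22,0.19],[0.09,0.29,0.19],[0.11,0.355,0.19],[0.11,0.355,0.19],[0.11,0.355,0.19],[0.11,0.355,0.15],[0.11,0.355,0.11],[0.11,0.355,0.11]], "hand": [1,1,1,1,1,1,1,1,1,1,1,1]}}

```text
t: 5.17
ee_pos: [0.4925, 0.2822, 0.1454]
tool_rot: [0.702, -0.093, 0.092, -0.7]
wrist_force: [-1.3, -0.5, -4.1]
opening: 0.0387
```

```bash
cat > look.py <<'E'
import sys
from plant import ctrl
from h import *
tag=sys.argv[1];cams=sys.argv[2].split(",")
s=ctrl.sense();print(s["t"],s["ee_pos"].round(4),round(s["opening"],4),s["wrist_force"].round(1))
for n in cams:
    im=ctrl.capture(n)
    if n!="wrist":
        x=(80,130,400,330) if n=="top" else (230,100,470,280)
        if len(sys.argv)>3: x=tuple(map(int,sys.argv[3].split(",")))
        im=im[x[1]:x[3],x[0]:x[2]];f=780/im.shape[1];f=min(f,590/im.shape[0]);im=cv2.resize(im,None,fx=f,fy=f,interpolation=cv2.INTER_CUBIC)
    cv2.imwrite(f"pics/{tag}_{n}.png",im)
E
python3 look.py a wrist,side
```

```text
5.1667 [0.4925 0.2822 0.1454] 0.0387 [-1.3 -0.5 -4.1]
```

View pics/a_wrist.png

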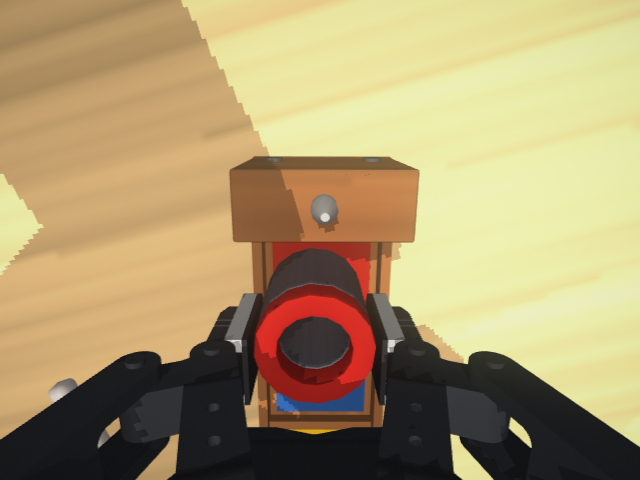

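View pics/a_side.png

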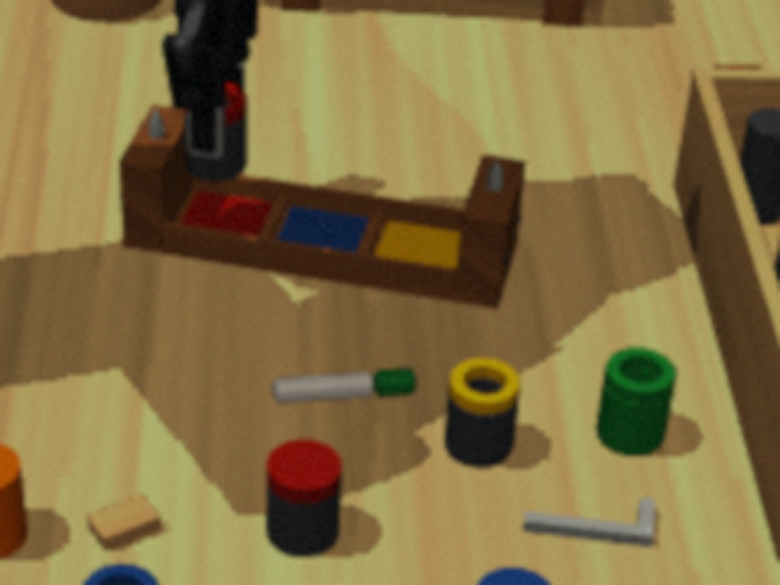

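```bash
python3 - <<'E'
from plant import ctrl
from h import *
c=ctrl.calibration("wrist")
print(ray(c,(324.5,217),.084), ray(c,(231,241),.066),ray(c,(417,241),.066), ray(c,(316,343),.1017))
u=np.array([.965,-.263]);print("pred pin",np.array([.5583,.2666])-.109*u)
E
```

```text
[0.45576218 0.29703944 0.084     ] [0.45953756 0.25887839 0.066     ] [0.47842472 0.32891949 0.066     ] [0.49119094 0.28446333 0.1017    ]
pred pin [0.453115 0.295267]
```

Emit:
{"method": "drive_tool", "body": {"turn": [[0,0,0],[0,0,0],[0,0,0],[0,0,0],[0,0,0],[0,0,0],[0,0,0]], "linear": [[0.009,0.006,0],[0.009,0.006,-0.02],[0.009,0.006,-0.05],[0.009,0.006,-0.07],[0.009,0.006,-0.078],[0.009,0.006,-0.08],[0.009,0.006,-0.08]], "hand": [1,1,1,1,1,1,1]}}

```text
t: 5.85
ee_pos: [0.4986, 0.2858, 0.1083]
tool_rot: [-0.701, 0.093, -0.093, 0.701]
wrist_force: [0.1, -0.6, -3.4]
opening: 0.0386
```

```bash
python3 look.py b wrist,side
```

```text
5.85 [0.4986 0.2858 0.1083] 0.0386 [ 0.1 -0.6 -3.4]
```

View pics/b_wrist.png

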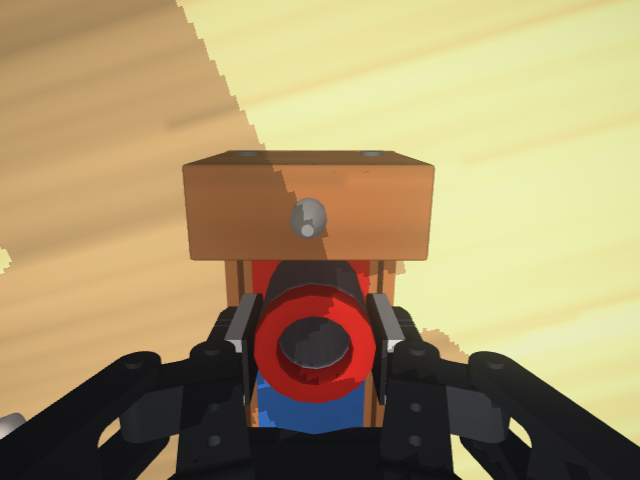

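View pics/b_side.png

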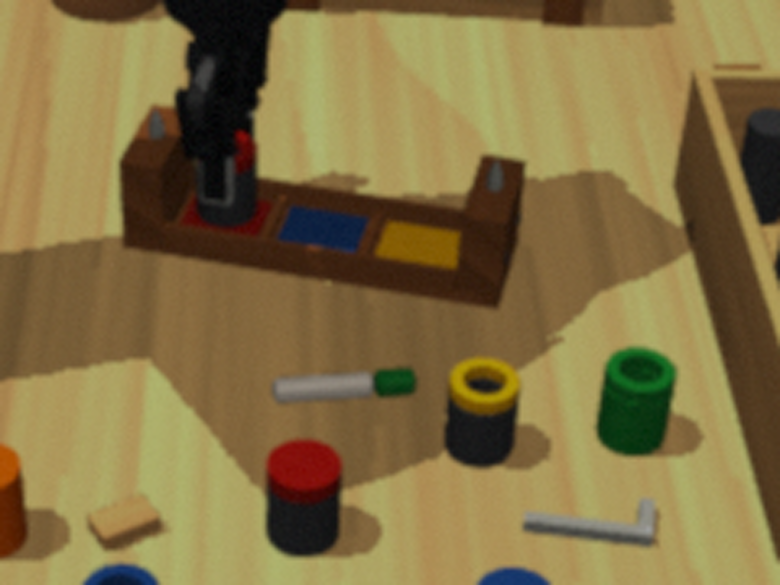

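Emit:
{"method": "drive_tool", "body": {"turn": [[0,0,0],[0,0,0],[0,0,0],[0,0,0],[0,0,0]], "linear": [[-0.002,0,-0.005],[-0.002,-0.001,-0.008],[-0.002,-0.001,-0.009],[-0.002,-0.001,-0.009],[-0.002,-0.001,-0.009]], "hand": [1,1,1,1,1]}}

```text
t: 6.37
ee_pos: [0.498, 0.2856, 0.1045]
tool_rot: [-0.701, 0.092, -0.093, 0.701]
wrist_force: [0.2, -0.1, -2.8]
opening: 0.039
```

```bash
python3 look.py b2 wrist; python3 - <<'E'
from plant import ctrl
from h import *
c=ctrl.calibration("wrist")
im=cv2.imread("pics/b2_wrist.png");cv2.imwrite("pics/b2c.png",cv2.resize(im[130:420,150:470],None,fx=2,fy=2))
E
```

```text
6.3667 [0.498  0.2856 0.1045] 0.039 [ 0.2 -0.1 -2.8]
```

View pics/b2c.png

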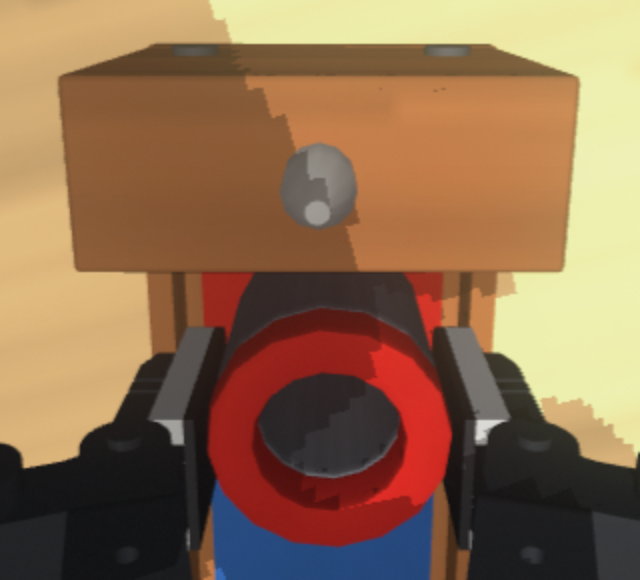

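Emit:
{"method": "drive_tool", "body": {"turn": [[0,0,0],[0,0,0],[0,0,0],[0,0,0]], "linear": [[0,0,-0.002],[0,0,-0.003],[0,0,-0.003],[0,0,-0.003]], "hand": [1,1,1,1]}}

```text
t: 6.75
ee_pos: [0.4982, 0.2857, 0.1038]
tool_rot: [-0.701, 0.092, -0.093, 0.702]
wrist_force: [-2.5, -1.5, 5.6]
opening: 0.0391
```

```bash
python3 - <<'E'
from plant import ctrl
from h import *
c=ctrl.calibration("wrist")
p=ray(c,(309,236),.084);l=ray(c,(188.5,265),.066);r=ray(c,(432,265),.066);print(p,l,r)
m=(l+r)/2;d=(r-l)[:2];yaw=np.arctan2(-d[0],d[1]);u=np.array([np.cos(yaw),np.sin(yaw)]);print(np.degrees(yaw),m[:2]+.095*u,p[:2]+.109*u,np.linalg.norm(d))
E
```

```text
[0.45332585 0.29672198 0.084     ] [0.45736529 0.26051478 0.066     ] [0.47515613 0.32634178 0.066     ]
-15.123813618899739 [0.55797032 0.26864223] [0.55855055 0.26828326] 0.06818875734581102
```

Emit:
{"method": "drive_tool", "body": {"turn": [[0,0,0],[0,0,0],[0,0,0],[0,0,0],[0,0,0],[0,0,0],[0,0,0],[0,0,0],[0,0,0]], "linear": [[0,0,0.001],[0,0,0.001],[0,0,0.001],[0,0,0.001],[0,0,0.001],[0,0,0.02],[0,0,0.1],[0,0,0.18],[0,0,0.2]], "hand": [0.6,0.3,0,0,0,0,0,0,0]}}

```text
t: 7.5
ee_pos: [0.5007, 0.2871, 0.2105]
tool_rot: [-0.699, 0.09, -0.096, 0.703]
wrist_force: [1.5, 0.5, 0.7]
opening: 0.0852
```

```bash
python3 look.py c wrist,side
```

```text
7.5 [0.5007 0.2871 0.2105] 0.0852 [1.5 0.5 0.7]
```

View pics/c_wrist.png

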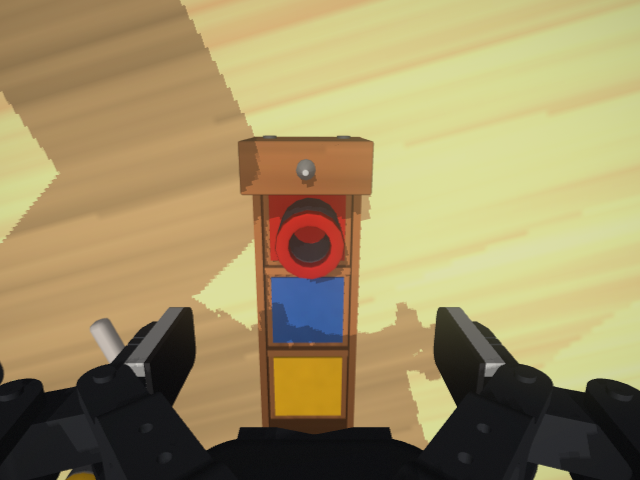

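View pics/c_side.png

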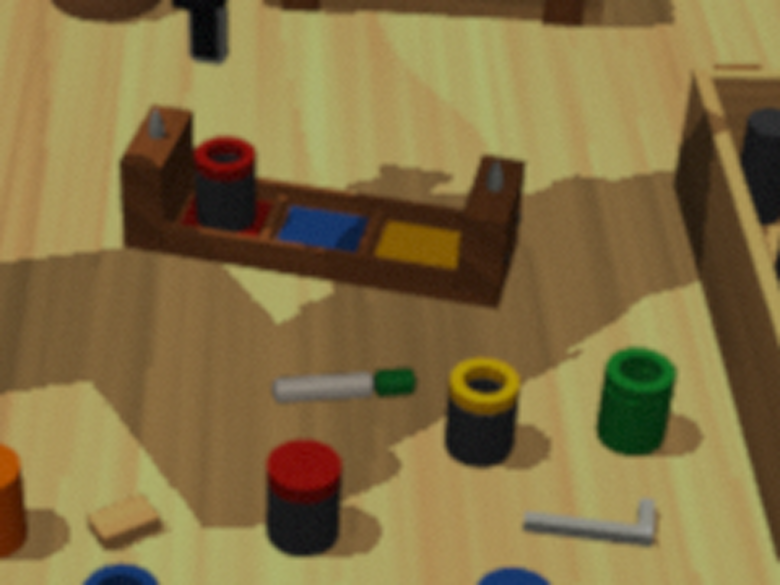

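Emit:
{"method": "drive_tool", "body": {"turn": [[0,0,0],[0,0,0],[0,0,0],[0,0,0],[0,0,0],[0,0,0],[0,0,0],[0,0,0],[0,0,0],[0,0,0]], "linear": [[0.29,-0.43,0],[0.29,-0.43,0],[0.29,-0.43,0],[0.29,-0.43,0],[0.29,-0.43,0],[0.29,-0.43,0],[0.29,-0.43,0],[0.29,-0.43,-0.02],[0.29,-0.43,-0.02],[0.29,-0.43,-0.02]], "hand": [0,0,0,0,0,0,0,0,0,0]}}

```text
t: 8.43
ee_pos: [0.6435, 0.0727, 0.196]
tool_rot: [-0.699, 0.091, -0.094, 0.703]
wrist_force: [-0.1, 0.8, -0.1]
opening: 0.0853
```

```bash
cat > wov.py <<'E'
import sys
from plant import ctrl
from h import *
tag,x,y=sys.argv[1],float(sys.argv[2]),float(sys.argv[3])
s=ctrl.sense();print(s["t"],s["ee_pos"].round(4),R.from_quat(s["tool_rot"]).as_matrix().round(3).tolist())
im=ctrl.capture("wrist");c=ctrl.calibration("wrist")
for z,col in((.0,(255,0,255)),(.05,(255,255,0))):
    cv2.polylines(im,[np.round(proj(c,circ(x,y,z,.02))*16).astype(np.int32)],True,col,1,cv2.LINE_AA,4)
cv2.imwrite(f"pics/{tag}.png",im)
E
python3 wov.py d .646 .0725
```

```text
8.4333 [0.6435 0.0727 0.196 ] [[0.966, 0.004, 0.259], [-0.259, 0.005, 0.966], [0.003, -1.0, 0.006]]
```

View pics/d.png

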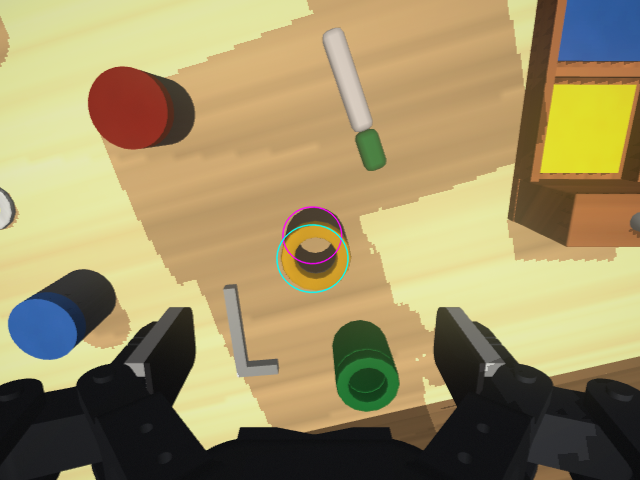

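Emit:
{"method": "drive_tool", "body": {"turn": [[0,0,0],[0,0,0],[0,0,0],[0,0,0],[0,0,0],[0,0,0],[0,0,0],[0,0,0],[0,0,0],[0,0,0],[0,0,0],[0,0,0],[0,0,0],[0,0,0]], "linear": [[0.005,0.002,-0.07],[0.005,0.002,-0.14],[0.005,0.002,-0.19],[0.005,0.002,-0.206],[0.005,0.002,-0.206],[0.005,0.002,-0.206],[0.005,0.002,-0.206],[0.005,0.002,-0.206],[0.005,0.002,-0.206],[0.005,0.002,-0.206],[0.005,0.002,-0.206],[0.005,0.002,-0.206],[0.005,0.002,-0.206],[0.005,0.002,-0.206]], "hand": [0,0,0,0,0,0.3,0.6,1,1,1,1,1,1,1]}}

```text
t: 9.65
ee_pos: [0.6476, 0.0741, 0.0962]
tool_rot: [-0.699, 0.089, -0.095, 0.703]
wrist_force: [-0.1, 0.6, 6.8]
opening: 0.0389
```

Emit:
{"method": "drive_tool", "body": {"turn": [[0,0,0],[0,0,0],[0,0,0],[0,0,0],[0,0,0],[0,0,0],[0,0,0],[0,0,0],[0,0,0],[0,0,0],[0,0,0],[0,0,0],[0,0,0],[0,0,0]], "linear": [[0,0,0.06],[0,0,0.13],[0,0,0.2],[0,0.06,0.21],[-0.02,0.14,0.21],[-0.04,0.22,0.21],[-0.05,0.29,0.21],[-0.052,0.354,0.21],[-0.052,0.354,0.21],[-0.052,0.354,0.21],[-0.052,0.354,0.17],[-0.052,0.354,0.12],[-0.052,0.354,0.1],[-0.052,0.354,0.1]], "hand": [1,1,1,1,1,1,1,1,1,1,1,1,1,1]}}

```text
t: 10.82
ee_pos: [0.6195, 0.249, 0.1429]
tool_rot: [-0.7, 0.092, -0.094, 0.702]
wrist_force: [-1.6, -0.4, -4.2]
opening: 0.0389
```

```bash
python3 look.py e wrist,side
```

```text
10.8167 [0.6195 0.249  0.1429] 0.0389 [-1.6 -0.4 -4.2]
```

View pics/e_wrist.png

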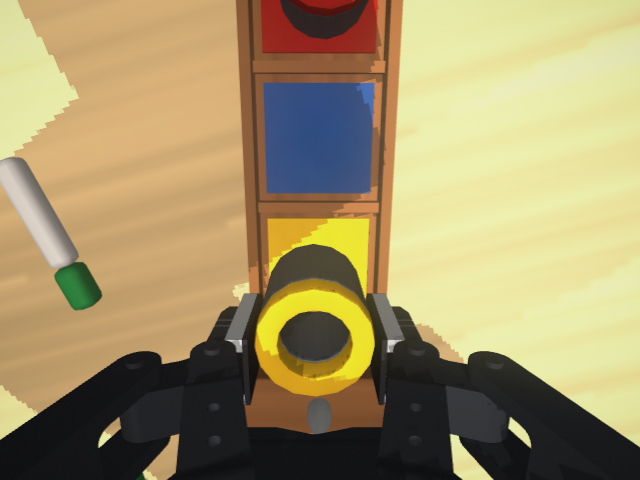

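View pics/e_side.png

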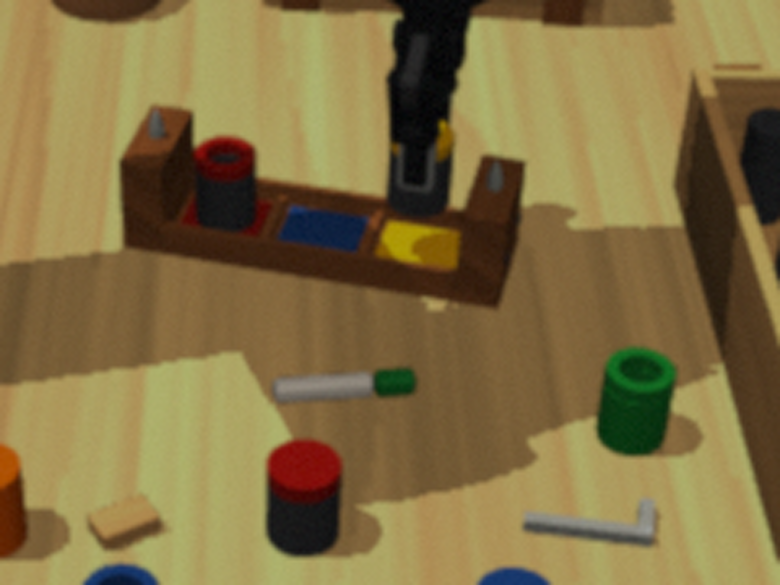

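Emit:
{"method": "drive_tool", "body": {"turn": [[0,0,0],[0,0,0],[0,0,0],[0,0,0],[0,0,0],[0,0,0],[0,0,0],[0,0,0]], "linear": [[0.004,0.003,-0.02],[0.004,0.003,-0.04],[0.004,0.003,-0.06],[0.004,0.003,-0.068],[0.004,0.003,-0.072],[0.004,0.003,-0.074],[0.004,0.003,-0.074],[0.004,0.003,-0.074]], "hand": [1,1,1,1,1,1,1,1]}}

```text
t: 11.58
ee_pos: [0.6238, 0.2518, 0.1096]
tool_rot: [-0.699, 0.09, -0.095, 0.703]
wrist_force: [-0.3, -0.4, -4.9]
opening: 0.0388
```

Emit:
{"method": "drive_tool", "body": {"turn": [[0,0,0],[0,0,0],[0,0,0],[0,0,0],[0,0,0]], "linear": [[-0.003,-0.002,-0.004],[-0.003,-0.002,-0.008],[-0.003,-0.002,-0.01],[-0.003,-0.002,-0.01],[-0.003,-0.002,-0.01]], "hand": [1,1,1,1,1]}}

```text
t: 12.0
ee_pos: [0.6225, 0.2509, 0.1062]
tool_rot: [-0.699, 0.089, -0.096, 0.703]
wrist_force: [-3.6, -0.6, 6.2]
opening: 0.0391
```

Emit:
{"method": "drive_tool", "body": {"turn": [[0,0,0],[0,0,0],[0,0,0],[0,0,0],[0,0,0],[0,0,0],[0,0,0],[0,0,0],[0,0,0],[0,0,0]], "linear": [[0,0,0.001],[0,0,0.001],[0,0,0.001],[0,0,0.001],[0,0,0.001],[0,0,0.02],[0,0,0.1],[0,0,0.18],[0,0,0.2],[0,0,0.2]], "hand": [0.6,0.3,0,0,0,0,0,0,0,0]}}

```text
t: 12.83
ee_pos: [0.6252, 0.2519, 0.2121]
tool_rot: [-0.697, 0.087, -0.098, 0.705]
wrist_force: [0.2, 0.2, -0.2]
opening: 0.0855
```

```bash
python3 look.py f wrist,side; 
```

```text
12.8333 [0.6252 0.2519 0.2121] 0.0855 [ 0.2  0.2 -0.2]
```

View pics/f_side.png

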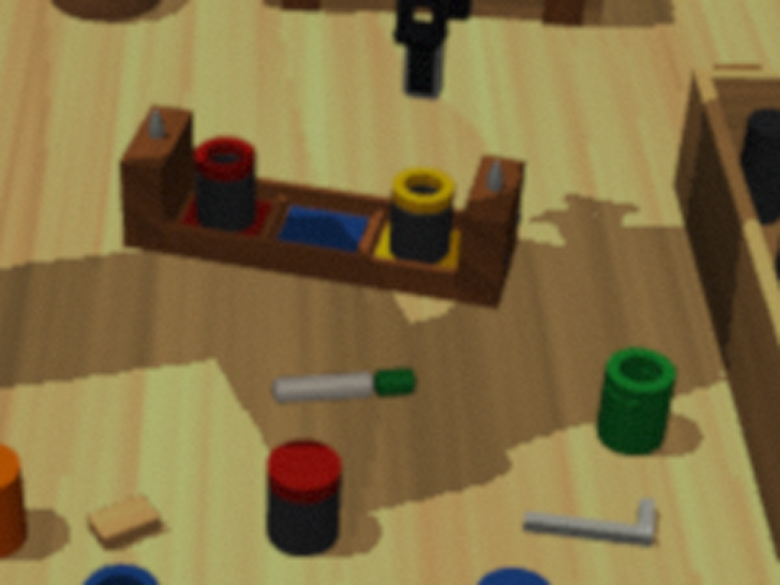

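View pics/f_wrist.png

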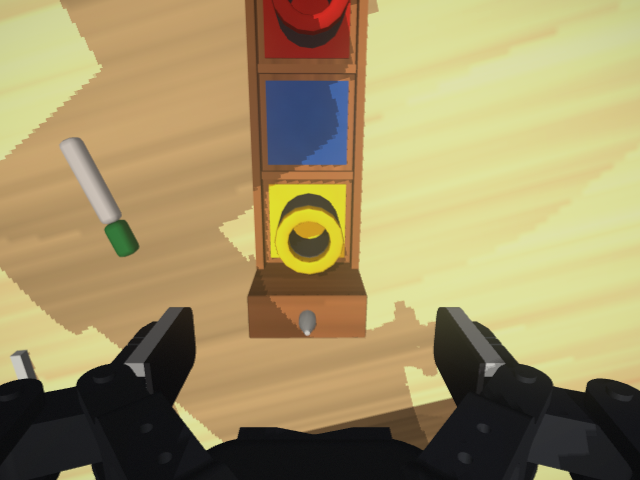

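```bash
cat > tilt.py <<'E'
import sys
from plant import ctrl
from h import *
# turn needed (normalised) to reach pointing-down with jaw direction yaw deg
a=np.radians(float(sys.argv[1]));z=np.array([np.cos(a),np.sin(a),0]);y=np.array([0,0,-1.]);x=np.cross(y,z)
T=np.c_[x,y,z];s=ctrl.sense();r=(R.from_matrix(T)*R.from_quat(s["tool_rot"]).inv()).as_rotvec()
print("turn",np.round(r/np.radians(60),4),"ee",s["ee_pos"].round(4),"q6",s["joint_positions"].round(3),s["t"])
E
python3 tilt.py 74.9; python3 - <<'E'
from plant import ctrl
from h import *
c=ctrl.calibration("wrist");print(ray(c,(307.5,332),.084))
E
```

```text
turn [-0.0057  0.0108 -0.0011] ee [0.6229 0.251  0.2072] q6 [ 3.830e-01  4.870e-01 -1.700e-02  1.055e+00  1.000e-03  6.450e-01] 12.9333
[0.65686013 0.23962023 0.084     ]
```

Emit:
{"method": "drive_tool", "body": {"turn": [[-0.006,0.011,0],[-0.006,0.011,0],[-0.006,0.011,0],[-0.006,0.011,0],[-0.006,0.011,0],[-0.006,0.011,0],[-0.006,0.011,0],[-0.006,0.011,0],[-0.006,0.011,0],[-0.006,0.011,0],[-0.006,0.011,0],[-0.006,0.011,0],[-0.006,0.011,0],[-0.006,0.011,0]], "linear": [[-0.343,-0.688,-0.01],[-0.343,-0.688,-0.01],[-0.343,-0.688,-0.01],[-0.343,-0.688,-0.01],[-0.343,-0.688,-0.01],[-0.343,-0.688,-0.01],[-0.343,-0.688,-0.01],[-0.343,-0.688,-0.01],[-0.343,-0.688,-0.01],[-0.343,-0.688,-0.01],[-0.343,-0.688,-0.01],[-0.343,-0.688,-0.01],[-0.343,-0.688,-0.01],[-0.343,-0.688,-0.01]], "hand": [0,0,0,0,0,0,0,0,0,0,0,0,0,0]}}

```text
t: 14.1
ee_pos: [0.452, -0.0918, 0.2018]
tool_rot: [-0.701, 0.092, -0.092, 0.701]
wrist_force: [1.1, 0.4, 0.8]
opening: 0.0855
```

```bash
python3 wov.py g .4515 -.0925; python3 tilt.py 74.9
```

```text
14.1 [ 0.452  -0.0918  0.2018] [[0.966, -0.001, 0.258], [-0.258, 0.0, 0.966], [-0.001, -1.0, 0.0]]
turn [-0.     -0.0006 -0.0031] ee [ 0.4519 -0.0918  0.2019] q6 [-0.2    0.126 -0.528  0.918 -0.     0.06 ] 14.15
```

View pics/g.png

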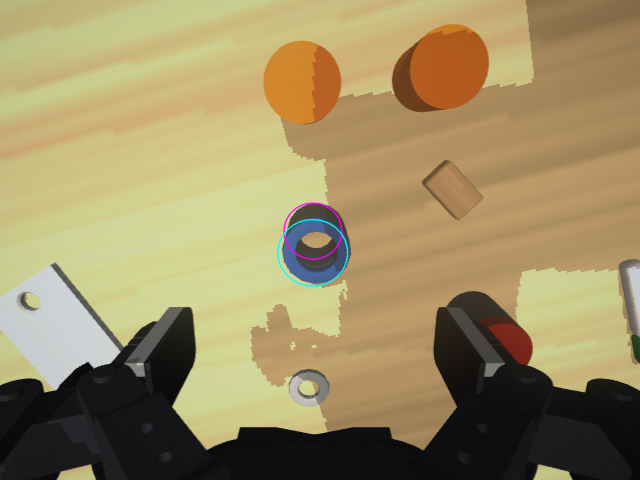

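Blue has a bore (316,250) and the overlay matches to 2 px. The washer at (308,387) lies outside the jaws, so I'll descend and grip.

Emit:
{"method": "drive_tool", "body": {"turn": [[0,0,0],[0,0,0],[0,0,0],[0,0,0],[0,0,0],[0,0,0],[0,0,0],[0,0,0],[0,0,0],[0,0,0],[0,0,0],[0,0,0],[0,0,0],[0,0,0]], "linear": [[0,0,-0.07],[0,0,-0.14],[0,0,-0.19],[0,0,-0.218],[0,0,-0.218],[0,0,-0.218],[0,0,-0.218],[0,0,-0.218],[0,0,-0.218],[0,0,-0.218],[0,0,-0.218],[0,0,-0.218],[0,0,-0.218],[0,0,-0.218]], "hand": [0,0,0,0,0,0.3,0.6,1,1,1,1,1,1,1]}}

```text
t: 15.32
ee_pos: [0.4532, -0.0919, 0.0944]
tool_rot: [-0.701, 0.091, -0.093, 0.701]
wrist_force: [-1.0, 1.0, 7.0]
opening: 0.0381
```

Emit:
{"method": "drive_tool", "body": {"turn": [[0,0,0],[0,0,0],[0,0,0],[0,0,0],[0,0,0],[0,0,0],[0,0,0],[0,0,0],[0,0,0],[0,0,0],[0,0,0],[0,0,0],[0,0,0],[0,0,0],[0,0,0],[0,0,0],[0,0,0],[0,0,0]], "linear": [[0,0,0.06],[0,0,0.13],[0,0,0.2],[0.03,0.08,0.22],[0.05,0.16,0.22],[0.075,0.24,0.22],[0.1,0.32,0.22],[0.12,0.4,0.22],[0.145,0.48,0.22],[0.17,0.56,0.22],[0.19,0.64,0.22],[0.205,0.69,0.22],[0.212,0.72,0.22],[0.212,0.72,0.22],[0.212,0.72,0.2],[0.212,0.72,0.14],[0.212,0.72,0.11],[0.212,0.72,0.11]], "hand": [1,1,1,1,1,1,1,1,1,1,1,1,1,1,1,1,1,1]}}

```text
t: 16.82
ee_pos: [0.5561, 0.2654, 0.1448]
tool_rot: [0.703, -0.094, 0.091, -0.7]
wrist_force: [-1.3, -0.4, -3.9]
opening: 0.0382
```

```bash
python3 look.py i wrist,side;python3 tilt.py 74.9
```

```text
16.8167 [0.5561 0.2654 0.1448] 0.0382 [-1.3 -0.4 -3.9]
turn [ 0.0012  0.0003 -0.0019] ee [0.5584 0.2666 0.1487] q6 [ 0.446  0.448 -0.221  0.902 -0.001  0.708] 16.9167
```

View pics/i_wrist.png

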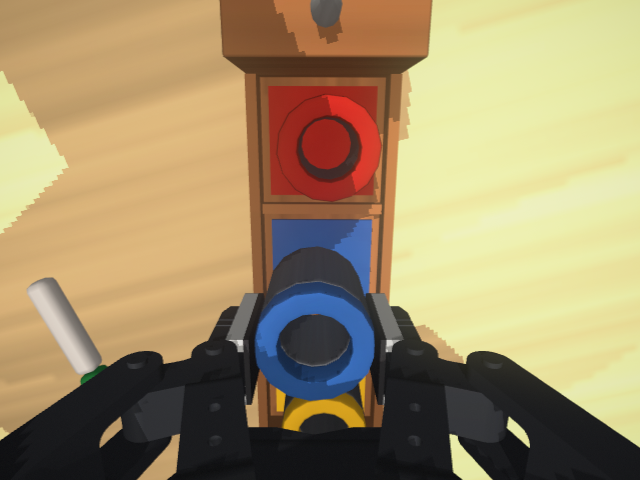

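View pics/i_side.png

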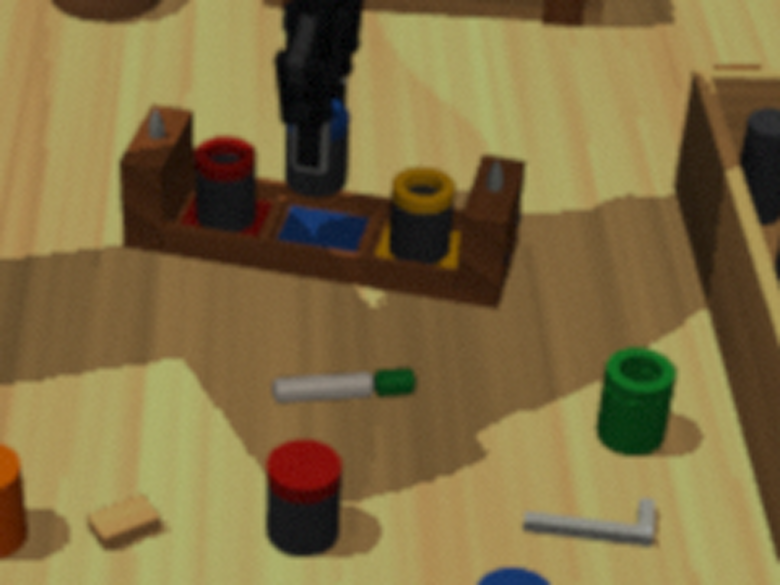

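Emit:
{"method": "drive_tool", "body": {"turn": [[0,0,0],[0,0,0],[0,0,0],[0,0,0],[0,0,0],[0,0,0],[0,0,0],[0,0,0]], "linear": [[0.001,0.002,-0.02],[0.001,0.002,-0.04],[0.001,0.002,-0.06],[0.001,0.002,-0.074],[0.001,0.002,-0.08],[0.001,0.002,-0.08],[0.001,0.002,-0.08],[0.001,0.002,-0.08]], "hand": [1,1,1,1,1,1,1,1]}}

```text
t: 17.58
ee_pos: [0.5592, 0.2679, 0.109]
tool_rot: [0.701, -0.092, 0.093, -0.701]
wrist_force: [0.9, -0.4, -3.1]
opening: 0.0381
```

```bash
python3 look.py j wrist
```

```text
17.5833 [0.5592 0.2679 0.109 ] 0.0381 [ 0.9 -0.4 -3.1]
```

View pics/j_wrist.png

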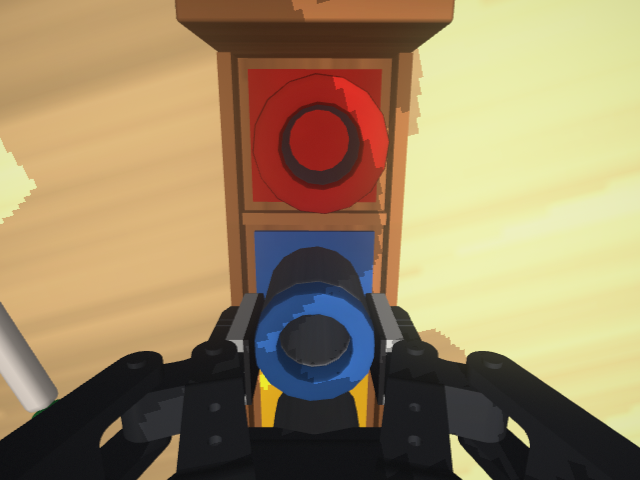

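Blue is centred in its cell. I'll lower it to contact.

Emit:
{"method": "drive_tool", "body": {"turn": [[0,0,0],[0,0,0],[0,0,0],[0,0,0],[0,0,0]], "linear": [[0,0,-0.005],[0,0,-0.009],[0,0,-0.011],[0,0,-0.011],[0,0,-0.011]], "hand": [1,1,1,1,1]}}

```text
t: 18.05
ee_pos: [0.5595, 0.2681, 0.1044]
tool_rot: [0.701, -0.091, 0.093, -0.701]
wrist_force: [-1.4, -1.0, 3.9]
opening: 0.038
```

Emit:
{"method": "drive_tool", "body": {"turn": [[0,0,0],[0,0,0],[0,0,0],[0,0,0],[0,0,0],[0,0,0],[0,0,0],[0,0,0],[0,0,0],[0,0,0],[0,0,0],[0,0,0],[0,0,0],[0,0,0],[0,0,0]], "linear": [[0,0,0.001],[0,0,0.001],[0,0,0.001],[0,0,0.001],[0,0,0.001],[0,0,0.02],[0,0,0.1],[0,0,0.18],[0.05,-0.02,0.26],[0.12,-0.03,0.34],[0.12,-0.03,0.37],[0.12,-0.03,0.37],[0.12,-0.03,0.37],[0.12,-0.03,0.37],[0.12,-0.03,0.37]], "hand": [0.6,0.3,0,0,0,0,0,0,0,0,0,0,0,0,0]}}

```text
t: 19.3
ee_pos: [0.6183, 0.2529, 0.2879]
tool_rot: [0.702, -0.092, 0.092, -0.701]
wrist_force: [-0.6, 0.2, 0.3]
opening: 0.0854
```

```bash
python3 - <<'E'
from plant import ctrl
ctrl.capture("wrist");ctrl.capture("wrist")
E
python3 look.py k wrist,side; python3 - <<'E'
from plant import ctrl
from h import *
import json
c=ctrl.calibration("wrist");json.dump({k:np.array(v).tolist() for k,v in c.items()},open("k_cal.json","w"))
im=cv2.imread("pics/k_wrist.png")
T=np.array([.559,.268]);u=np.array([.9654,-.2608])
for s in(-.109,.109):
    for z in(.084,.066): print(proj(c,np.r_[T+s*u,z]).round(1))
E
```

```text
19.4 [0.6183 0.253  0.2879] 0.0854 [-0.6  0.  -1. ]
[[312.7 -53.5]]
[[312.8 -41.3]]
[[312.1 293.4]]
[[312.2 284.1]]
```

View pics/k_wrist.png

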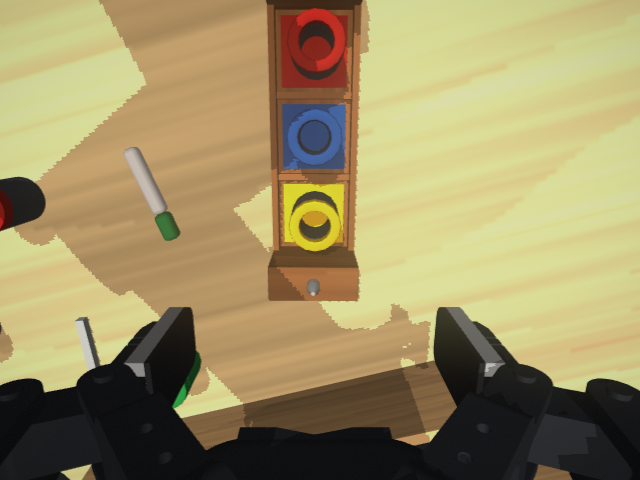

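View pics/k_side.png

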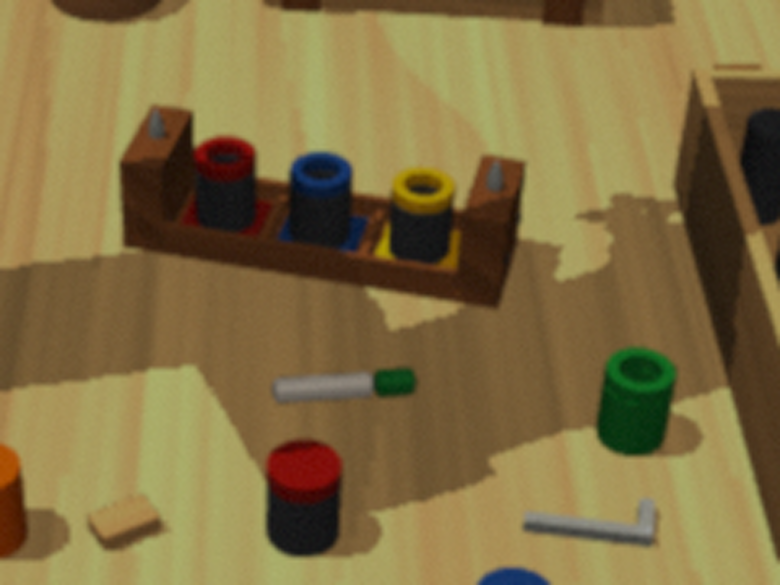

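Emit:
{"method": "drive_tool", "body": {"turn": [[0,0,0.1],[0,0,0.2],[0,0,0.3],[0,0,0.4],[0,0,0.512],[0,0,0.512],[0,0,0.512],[0,0,0.512],[0,0,0.512],[0,0,0.512],[0,0,0.512],[0,0,0.512],[0,0,0.512],[0,0,0.512],[0,0,0.512],[0,0,0.512],[0,0,0.512],[0,0,0.512]], "linear": [[-0.132,-1.0,-0.05],[-0.132,-1.0,-0.05],[-0.132,-1.0,-0.05],[-0.132,-1.0,-0.05],[-0.132,-1.0,-0.05],[-0.132,-1.0,-0.05],[-0.132,-1.0,-0.05],[-0.132,-1.0,-0.05],[-0.132,-1.0,-0.05],[-0.132,-1.0,-0.05],[-0.132,-1.0,-0.05],[-0.132,-1.0,-0.05],[-0.132,-1.0,-0.05],[-0.132,-1.0,-0.05],[-0.132,-1.0,-0.05],[-0.132,-1.0,-0.05],[-0.132,-1.0,-0.05],[-0.132,-1.0,-0.05]], "hand": [0,0,0,0,0,0,0,0,0,0,0,0,0,0,0,0,0,0]}}

```text
t: 21.0
ee_pos: [0.5531, -0.2454, 0.2635]
tool_rot: [0.701, 0.098, -0.098, -0.7]
wrist_force: [0.8, 1.3, 0.0]
opening: 0.0853
```

Emit:
{"method": "drive_tool", "body": {"turn": [[0,0,0],[0,0,0],[0,0,0],[0,0,0]], "linear": [[0,-0.05,-0.05],[0,-0.05,-0.05],[0,-0.05,-0.05],[0,-0.05,-0.05]], "hand": [0,0,0,0]}}

```text
t: 21.33
ee_pos: [0.5532, -0.2696, 0.2386]
tool_rot: [0.7, 0.098, -0.098, -0.7]
wrist_force: [0.7, 0.4, 0.0]
opening: 0.0854
```

```bash
python3 tilt.py 105.6; python3 - <<'E'
from plant import ctrl
from h import *
ctrl.capture("wrist");ctrl.capture("wrist")
c=ctrl.calibration("wrist");im=ctrl.capture("wrist");cv2.imwrite("pics/l_raw.png",im)
T=np.array([.552,-.274]);a=np.radians(15.6);u=np.array([np.cos(a),np.sin(a)]);v=np.array([-u[1],u[0]])
def q(L,W,z,col):
    P=[np.r_[T+i*L*u+j*W*v,z] for i,j in((1,1),(1,-1),(-1,-1),(-1,1))]
    cv2.polylines(im,[np.round(proj(c,np.array(P))*16).astype(np.int32)],True,col,1,cv2.LINE_AA,4)
q(.123,.032,.006,(255,0,255));q(.05,.006,.038,(0,255,0))
for s in(-.109,.109):
    p=circ(*(T+s*u),.006,.007);cv2.polylines(im,[np.round(proj(c,p)*16).astype(np.int32)],True,(0,0,255),1,cv2.LINE_AA,4)
cv2.imwrite("pics/l.png",im)
E
```

```text
turn [ 0.0002  0.0005 -0.0057] ee [ 0.5532 -0.2696  0.2386] q6 [-0.453  0.373 -0.114  1.083  0.    -0.732] 21.3333
```

View pics/l.png

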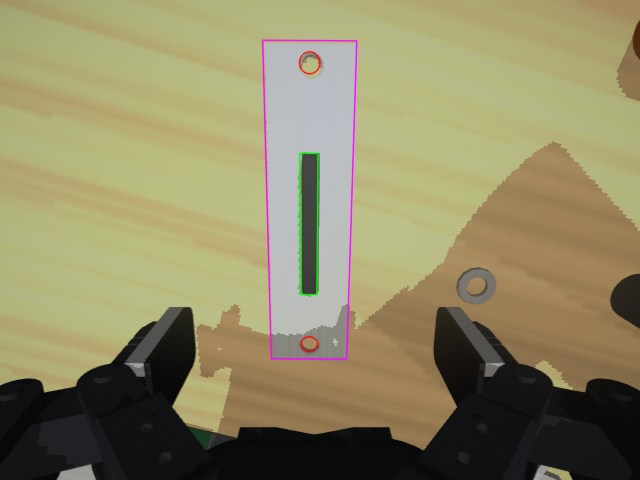

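Emit:
{"method": "drive_tool", "body": {"turn": [[0,0,-0.006],[0,0,-0.006],[0,0,-0.006],[0,0,-0.006],[0,0,-0.006],[0,0,-0.006],[0,0,-0.006],[0,0,-0.006]], "linear": [[-0.002,-0.009,-0.08],[-0.002,-0.009,-0.16],[-0.002,-0.009,-0.23],[-0.002,-0.009,-0.28],[-0.002,-0.009,-0.303],[-0.002,-0.009,-0.303],[-0.002,-0.009,-0.303],[-0.002,-0.009,-0.303]], "hand": [0,0,0,0,0,0,0,0], "grip_force": 80}}

```text
t: 22.15
ee_pos: [0.5541, -0.2749, 0.0901]
tool_rot: [0.702, 0.098, -0.094, -0.699]
wrist_force: [0.2, -0.4, -0.0]
opening: 0.0855
```

```bash
python3 tilt.py 105.6; python3 look.py m wrist
```

```text
turn [ 0.0025  0.0047 -0.    ] ee [ 0.5541 -0.2749  0.0901] q6 [-0.46   0.504 -0.284  0.777 -0.    -0.733] 22.15
22.15 [ 0.5541 -0.2749  0.0901] 0.0855 [ 0.2 -0.4 -0. ]
```

View pics/m_wrist.png

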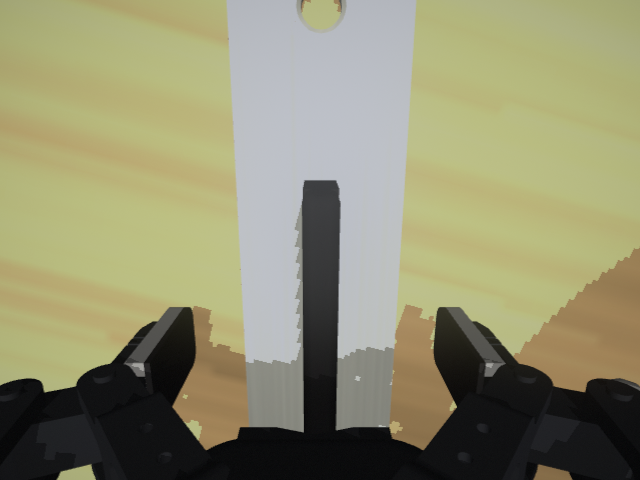

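Emit:
{"method": "drive_tool", "body": {"turn": [[0.002,0.004,0],[0.002,0.004,0],[0.002,0.004,0],[0.002,0.004,0],[0.002,0.004,0],[0.002,0.004,0],[0.002,0.004,0],[0.002,0.004,0],[0.002,0.004,0],[0.002,0.004,0],[0.002,0.004,0],[0.002,0.004,0],[0.002,0.004,0],[0.002,0.004,0]], "linear": [[-0.005,0.003,-0.007],[-0.005,0.003,-0.007],[-0.005,0.003,-0.007],[-0.005,0.003,-0.007],[-0.005,0.003,-0.007],[-0.005,0.003,-0.007],[-0.005,0.003,-0.007],[-0.005,0.003,-0.007],[-0.005,0.003,-0.007],[-0.005,0.003,-0.007],[-0.005,0.003,-0.007],[-0.005,0.003,-0.007],[-0.005,0.003,-0.007],[-0.005,0.003,-0.007]], "hand": [0,0,0.3,0.5,0.7,0.8,1,1,1,1,1,1,1,1], "grip_force": 80}}

```text
t: 23.37
ee_pos: [0.5518, -0.2736, 0.0869]
tool_rot: [0.701, 0.096, -0.096, -0.7]
wrist_force: [-1.6, 0.4, 3.0]
opening: 0.0101
```

```bash
python3 tilt.py 105.6; python3 look.py n wrist
```

```text
turn [0.0009 0.0013 0.    ] ee [ 0.5518 -0.2736  0.0869] q6 [-0.46   0.505 -0.29   0.774 -0.    -0.732] 23.3667
23.3667 [ 0.5518 -0.2736  0.0869] 0.0101 [-1.6  0.4  3. ]
```

View pics/n_wrist.png

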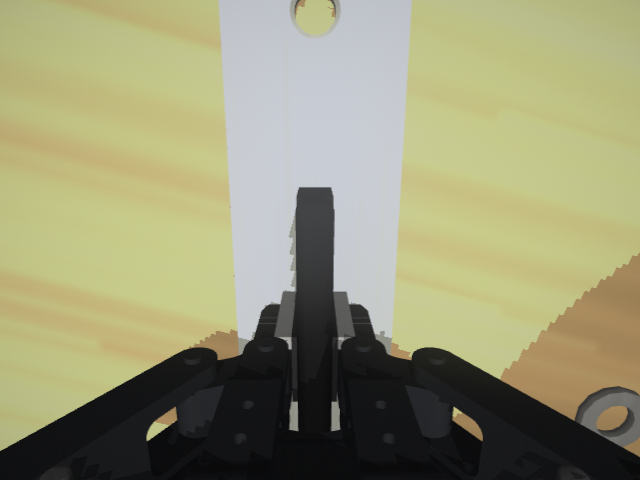

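```bash
python3 - <<'E'
from plant import ctrl
from h import *
c=ctrl.calibration("wrist");s=ctrl.sense();M=R.from_quat(s["tool_rot"]).as_matrix()
p=ray(c,(315.5,14),.006);e=ray(c,(315,188),.038)
for q in(p,e): print(q.round(4),(M.T@(q-s["ee_pos"])).round(4))
E
```

```text
[ 0.4496 -0.3013  0.006 ] [-0.1059  0.0808  0.0009]
[ 0.5009 -0.2872  0.038 ] [-0.0527  0.0489  0.0007]
```

Emit:
{"method": "drive_tool", "body": {"turn": [[0,0,0],[0,0,0],[0,0,0],[0,0,0],[0,0,0],[0,0,0],[0,0,0],[0,0,0],[0,0,0]], "linear": [[0,0,0.02],[0,0,0.06],[0,0,0.11],[0,0,0.17],[0,0,0.23],[0,0,0.28],[0,0,0.31],[0,0,0.31],[0,0,0.31]], "hand": [1,1,1,1,1,1,1,1,1]}}

```text
t: 24.17
ee_pos: [0.552, -0.2737, 0.2424]
tool_rot: [0.701, 0.097, -0.095, -0.7]
wrist_force: [0.5, 0.2, -2.5]
opening: 0.0105
```

```bash
python3 tilt.py 105.6; python3 look.py o wrist,side 200,200,480,440
```

```text
turn [0.0013 0.0024 0.    ] ee [ 0.552  -0.2737  0.2424] q6 [-0.46   0.371 -0.109  1.088 -0.    -0.732] 24.1667
24.1667 [ 0.552  -0.2737  0.2424] 0.0105 [ 0.5  0.2 -2.5]
```

View pics/o_wrist.png

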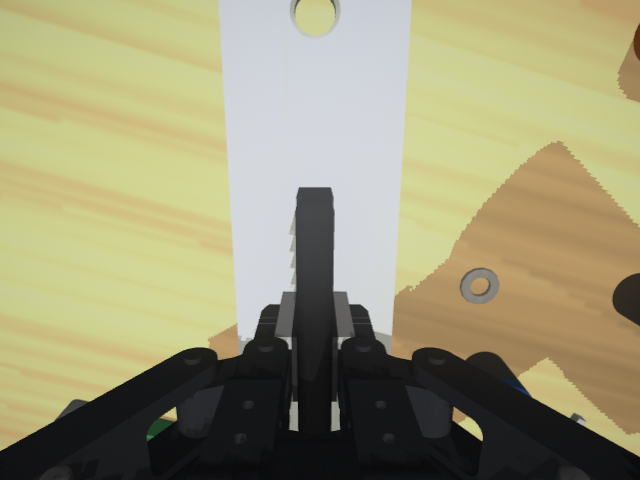

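View pics/o_side.png

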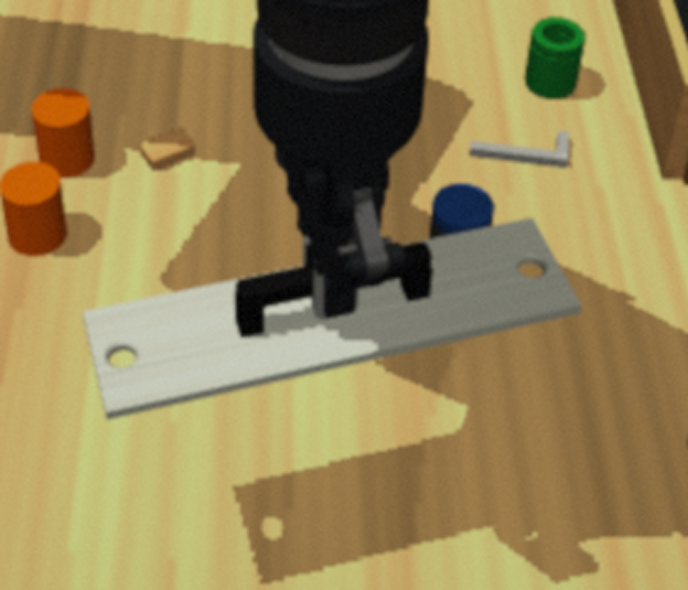

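Emit:
{"method": "drive_tool", "body": {"turn": [[0.001,0.002,0],[0.001,0.002,-0.05],[0.001,0.002,-0.1],[0.001,0.002,-0.15],[0.001,0.002,-0.2],[0.001,0.002,-0.25],[0.001,0.002,-0.3],[0.001,0.002,-0.35],[0.001,0.002,-0.4],[0.001,0.002,-0.45],[0.001,0.002,-0.5],[0.001,0.002,-0.512],[0.001,0.002,-0.512],[0.001,0.002,-0.512],[0.001,0.002,-0.512],[0.001,0.002,-0.512]], "linear": [[0,0.04,0],[0,0.1,0],[0,0.16,0],[0,0.22,0],[0,0.28,0],[0,0.34,0],[0,0.4,0],[0,0.46,0],[0,0.52,0],[0,0.58,0],[0.005,0.64,0],[0.01,0.7,0],[0.014,0.75,0],[0.014,0.78,0],[0.014,0.8,0],[0.014,0.8,0]], "hand": [1,1,1,1,1,1,1,1,1,1,1,1,1,1,1,1]}}

```text
t: 25.6
ee_pos: [0.557, 0.1284, 0.2385]
tool_rot: [-0.7, 0.094, -0.09, 0.702]
wrist_force: [0.2, -0.5, -2.8]
opening: 0.0106
```

```bash
python3 tilt.py 74.9
```

```text
turn [-0.0023 -0.005  -0.0019] ee [0.557  0.1284 0.2385] q6 [ 0.225  0.298 -0.221  1.057  0.003  0.486] 25.6
```

Emit:
{"method": "drive_tool", "body": {"turn": [[-0.002,-0.004,-0.002],[-0.002,-0.004,-0.002],[-0.002,-0.004,-0.002],[-0.002,-0.004,-0.002],[-0.002,-0.004,-0.002],[-0.002,-0.004,-0.002],[-0.002,-0.004,-0.002],[-0.002,-0.004,-0.002],[-0.002,-0.004,-0.002],[-0.002,-0.004,-0.002],[-0.002,-0.004,-0.002],[-0.002,-0.004,-0.002]], "linear": [[0.002,0.06,0],[0.004,0.12,0],[0.004,0.18,0],[0.004,0.24,0],[0.004,0.27,0],[0.004,0.279,0],[0.004,0.279,0],[0.004,0.279,-0.03],[0.004,0.279,-0.06],[0.004,0.279,-0.08],[0.004,0.279,-0.08],[0.004,0.279,-0.08]], "hand": [1,1,1,1,1,1,1,1,1,1,1,1]}}

```text
t: 26.6
ee_pos: [0.5586, 0.2664, 0.1979]
tool_rot: [0.701, -0.094, 0.093, -0.7]
wrist_force: [-0.4, 0.1, -2.1]
opening: 0.0105
```

```bash
python3 - <<'E'
from plant import ctrl
ctrl.capture("wrist");ctrl.capture("wrist");ctrl.capture("wrist")
E
python3 tilt.py 74.9; python3 look.py p wrist,side; python3 look.py p top 85,125,245,325; python3 tilt.py 74.9
```

```text
turn [-0.0007  0.0003  0.0006] ee [0.5596 0.2676 0.1995] q6 [ 4.460e-01  4.080e-01 -1.560e-01  1.006e+00  1.000e-03  7.100e-01] 26.75
26.75 [0.5596 0.2676 0.1995] 0.0103 [-0.4  1.  -3.5]
26.85 [0.5595 0.2679 0.1995] 0.0106 [ 0.4 -0.4 -3. ]
turn [-0.0008  0.      0.0002] ee [0.5594 0.268  0.1993] q6 [ 4.460e-01  4.080e-01 -1.560e-01  1.006e+00  1.000e-03  7.100e-01] 26.9
```

View pics/p_side.png

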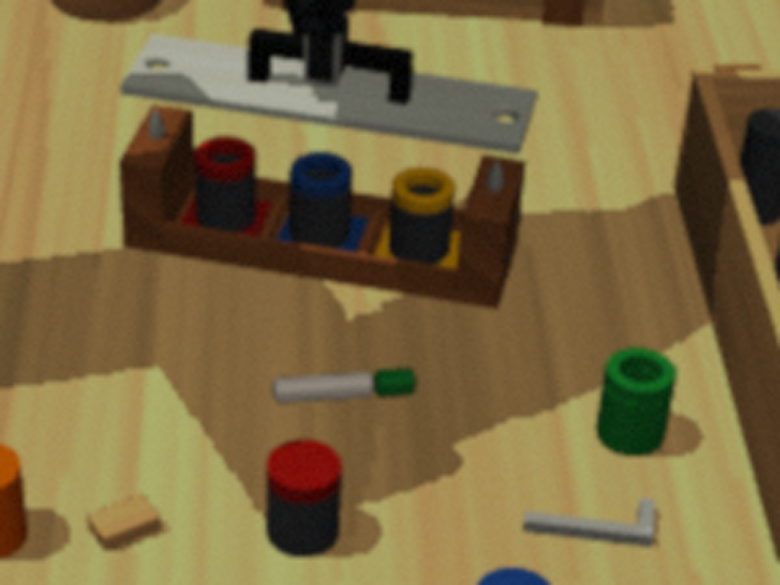

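View pics/p_top.png

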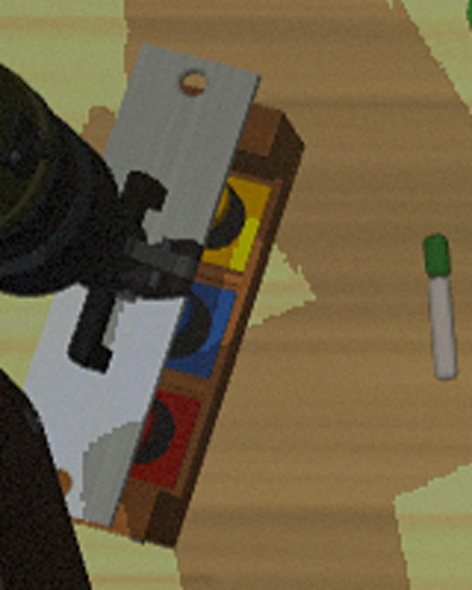

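View pics/p_wrist.png

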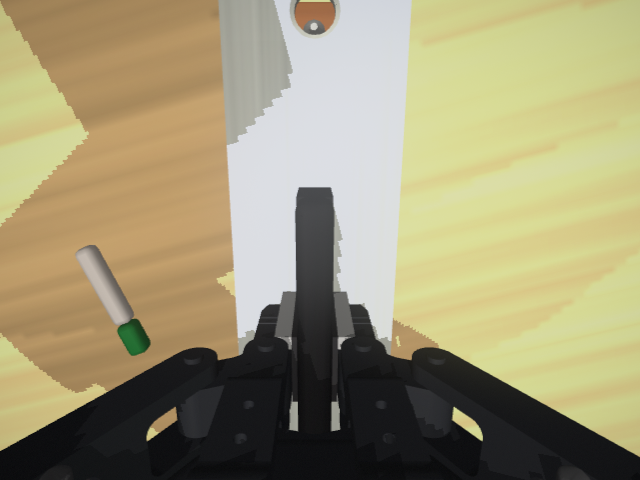

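```bash
python3 - <<'E'
from plant import ctrl
from h import *
c=ctrl.calibration("wrist");z=ctrl.sense()["ee_pos"][2]-.0869
im=cv2.imread("pics/p_wrist.png");cv2.imwrite("pics/p_c.png",cv2.resize(im[0:60,270:360],None,fx=8,fy=8,interpolation=cv2.INTER_CUBIC))
print(ray(c,(315.5,14),z+.006),ray(c,(314,26),.084))
s=ctrl.calibration("side")
im=cv2.imread("pics/p_side.png")
cv2.imwrite("pics/p_sc.png",cv2.resize(im[20:220,100:560],None,fx=1.7,fy=1.7))
T=np.array([.559,.268]);u=np.array([.9654,-.2608])
f=240/780
for k in(-.109,.109): print("side crop px: tip",((proj(s,np.r_[T+k*u,.084])-[230,100])/f).round(1),"hole",((proj(s,np.r_[T+k*u,z+.006])-[230,100])/f).round(1))
E
```

```text
[0.45710922 0.29638854 0.11839617] [0.45339317 0.29695112 0.084     ]
side crop px: tip [[154.5 106.4]] hole [[152.6  58.5]]
side crop px: tip [[495.6 158.2]] hole [[500.4 109.7]]
```

View pics/p_c.png

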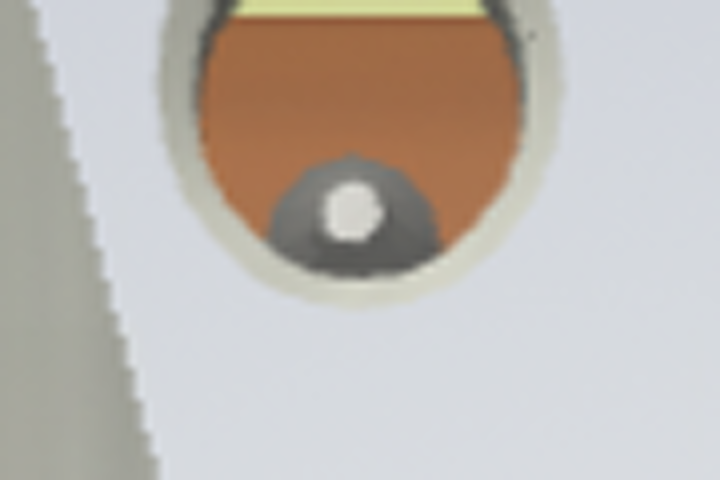

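View pics/p_sc.png

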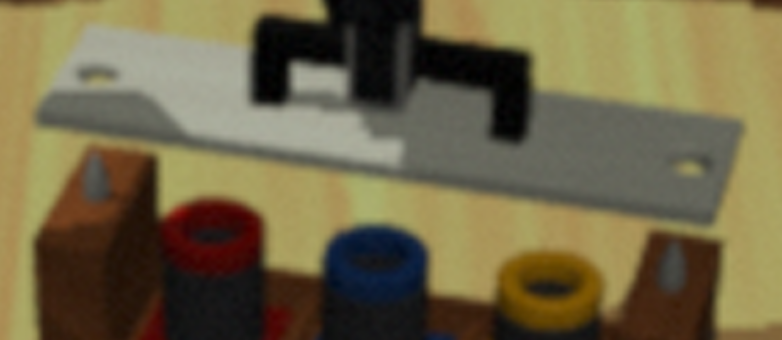

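Emit:
{"method": "drive_tool", "body": {"turn": [[0,0,0],[0,0,0],[0,0,0],[0,0,0],[0,0,0],[0,0,0]], "linear": [[-0.007,0.002,-0.02],[-0.007,0.002,-0.035],[-0.007,0.002,-0.045],[-0.007,0.002,-0.045],[-0.007,0.002,-0.045],[-0.007,0.002,-0.045]], "hand": [1,1,1,1,1,1]}}

```text
t: 27.4
ee_pos: [0.5559, 0.2691, 0.1768]
tool_rot: [-0.701, 0.093, -0.093, 0.701]
wrist_force: [0.4, -0.2, -1.4]
opening: 0.0104
```

```bash
python3 - <<'E'
from plant import ctrl
ctrl.capture("wrist");ctrl.capture("wrist")
E
python3 tilt.py 74.9; python3 look.py q wrist,side 255,100,405,200; python3 - <<'E'
import cv2
im=cv2.imread("pics/q_wrist.png");cv2.imwrite("pics/q_c.png",cv2.resize(im[0:60,270:360],None,fx=8,fy=8,interpolation=cv2.INTER_CUBIC))
E
```

```text
turn [-0.001   0.0006  0.0002] ee [0.5561 0.2691 0.1771] q6 [ 0.45   0.421 -0.191  0.958  0.001  0.714] 27.5
27.5 [0.5561 0.2691 0.1771] 0.0103 [ 0.1  0.4 -2.4]
```

View pics/q_c.png

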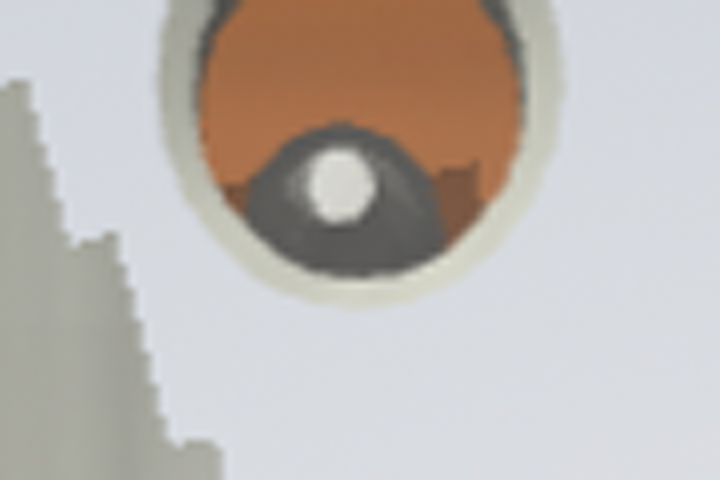

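View pics/q_side.png

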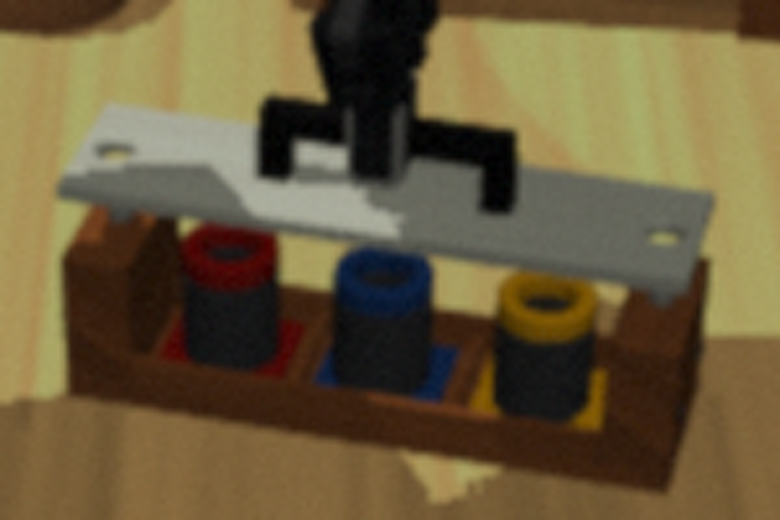

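```bash
cat > hole.py <<'E'
from plant import ctrl
from h import *
import sys
from scipy.optimize import least_squares
tip=tuple(map(float,sys.argv[1].split(",")));obs=np.array(list(map(float,sys.argv[2].split(",")))) # l,r,bottom px
c=ctrl.calibration("wrist");s=ctrl.sense();z=s["ee_pos"][2]-.0869+.006
def f(p):
    q=proj(c,circ(p[0],p[1],p[2],.007,120));return np.r_[q[:,0].min()-obs[0],q[:,0].max()-obs[1],q[:,1].max()-obs[2]]
p0=ray(c,(315.5,14),z);r=least_squares(f,p0,diff_step=1e-4);print(r.x.round(4),r.cost,"z exp",round(z,4))
r2=least_squares(lambda p:f([p[0],p[1],z]),p0[:2],diff_step=1e-4);h=r2.x
t=ray(c,tip,.084)[:2];d=h-t;u=np.array([.9654,-.2608]);v=np.array([.2608,.9654]);print("hole",h.round(4),"res",r2.fun.round(1),"tip",t.round(4),"hole-tip along",(d@u*1e3).round(2),"lat",(d@v*1e3).round(2))
E
python3 hole.py 312.75,23.1 290.1,340.6,38.6
```

```text
[0.4588 0.296  0.121 ] 1.0372069399590699e-24 z exp 0.0963
hole [0.4543 0.2974] res [ 4.2 -4.2 -0.1] tip [0.4537 0.2966] hole-tip along 0.37 lat 0.87
```

```bash
sed -i 's/def f(p):/def f(p,rr=.007):/; s/p\[2\],.007,120/p[2],rr,120/; s/r2=.*/r2=least_squares(lambda p:f([p[0],p[1],z],p[2]),np.r_[p0[:2],.007],diff_step=1e-4);print("rad",r2.x[2]);h=r2.x[:2]/' hole.py; python3 hole.py 312.75,23.1 290.1,340.6,38.6
```

```text
[0.4588 0.296  0.121 ] 1.0372069399590699e-24 z exp 0.0963
rad 0.008380287623379291
hole [0.453  0.2977] res [-0. -0. -0.] tip [0.4537 0.2966] hole-tip along -0.98 lat 0.87
```

Emit:
{"method": "drive_tool", "body": {"turn": [[-0.001,0,0],[-0.001,0,0],[-0.001,0,0],[-0.001,0,0],[-0.001,0,0],[-0.001,0,0],[-0.001,0,0],[-0.001,0,0]], "linear": [[0.001,-0.002,-0.004],[0.001,-0.002,-0.01],[0.001,-0.002,-0.016],[0.001,-0.002,-0.022],[0.001,-0.002,-0.028],[0.001,-0.002,-0.034],[0.001,-0.002,-0.034],[0.001,-0.002,-0.034]], "hand": [1,1,1,1,1,1,1,1]}}

```text
t: 28.27
ee_pos: [0.5565, 0.268, 0.1598]
tool_rot: [0.701, -0.093, 0.093, -0.701]
wrist_force: [0.3, -0.7, -4.6]
opening: 0.0102
```

```bash
python3 look.py r wrist,side 255,100,405,200; python3 tilt.py 74.9; python3 - <<'E'
import cv2
im=cv2.imread("pics/r_wrist.png");cv2.imwrite("pics/r_c.png",cv2.resize(im[0:60,270:360],None,fx=8,fy=8,interpolation=cv2.INTER_CUBIC))
E
```

```text
28.2667 [0.5565 0.268  0.1598] 0.0102 [ 0.3 -0.7 -4.6]
turn [-0.0001  0.0008  0.0002] ee [0.5567 0.2682 0.1603] q6 [ 0.449  0.436 -0.211  0.924 -0.     0.713] 28.3667
```

View pics/r_side.png

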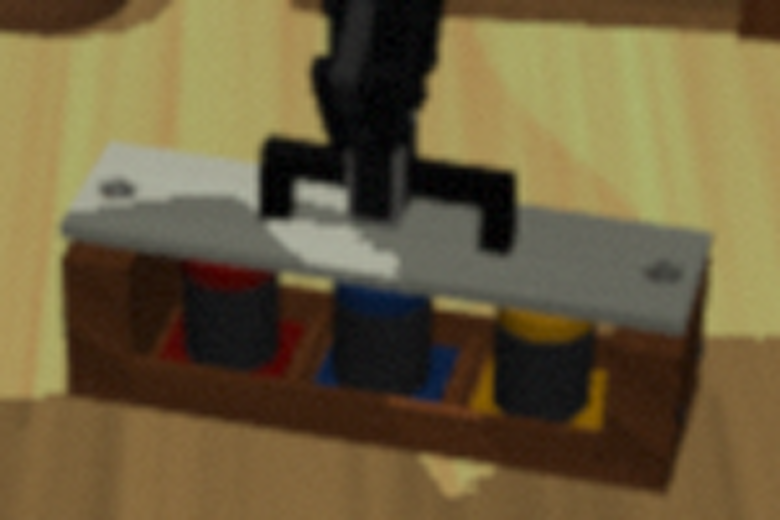

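View pics/r_c.png

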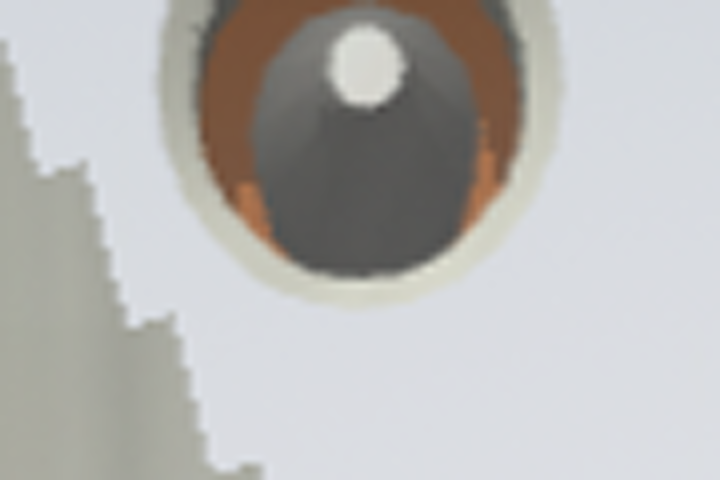

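Emit:
{"method": "drive_tool", "body": {"turn": [[0,0,0],[0,0,0],[0,0,0],[0,0,0],[0,0,0],[0,0,0],[0,0,0]], "linear": [[0,0,-0.004],[0,0,-0.008],[0,0,-0.012],[0,0,-0.015],[0,0,-0.015],[0,0,-0.015],[0,0,-0.015]], "hand": [1,1,1,1,1,1,1]}}

```text
t: 28.95
ee_pos: [0.5567, 0.2682, 0.1529]
tool_rot: [-0.701, 0.093, -0.093, 0.701]
wrist_force: [-1.3, -1.4, 0.9]
opening: 0.01
```

Emit:
{"method": "drive_tool", "body": {"turn": [[0,0,0],[0,0,0],[0,0,0],[0,0,0],[0,0,0],[0,0,0],[0,0,0],[0,0,0],[0,0,0],[0,0,0],[0,0,0],[0,0,0],[0,0,0],[0,0,0]], "linear": [[0,0,0],[0,0,0],[0,0,0],[0,0,0],[0,0,0],[0,0,0],[0,0,0.03],[0,0,0.1],[0,0,0.17],[0,0,0.23],[0,0,0.25],[0,0,0.25],[0,0,0.25],[0,0,0.25]], "hand": [0.8,0.6,0.4,0.2,0,0,0,0,0,0,0,0,0,0]}}

```text
t: 30.12
ee_pos: [0.5559, 0.2678, 0.276]
tool_rot: [0.701, -0.093, 0.092, -0.701]
wrist_force: [-0.1, -0.0, -0.7]
opening: 0.0856
```

```bash
python3 look.py s wrist,side 255,100,405,200; python3 look.py s top; python3 - <<'E'
from plant import ctrl
from h import *
c=ctrl.calibration("wrist");im=cv2.imread("pics/s_wrist.png")
T=np.array([.559,.268]);u=np.array([.9654,-.2608]);v=np.array([.2608,.9654])
P=np.array([np.r_[T+i*.123*u+j*.032*v,.072] for i,j in((1,1),(1,-1),(-1,-1),(-1,1))])
cv2.polylines(im,[np.round(proj(c,P)*16).astype(np.int32)],True,(255,0,255),1,cv2.LINE_AA,4);cv2.imwrite("pics/s_wo.png",im)
E
```

```text
30.1167 [0.5559 0.2678 0.276 ] 0.0856 [-0.1 -0.  -0.7]
30.2167 [0.5558 0.2677 0.2757] 0.0853 [ 0.5  0.7 -0.3]
```

View pics/s_side.png

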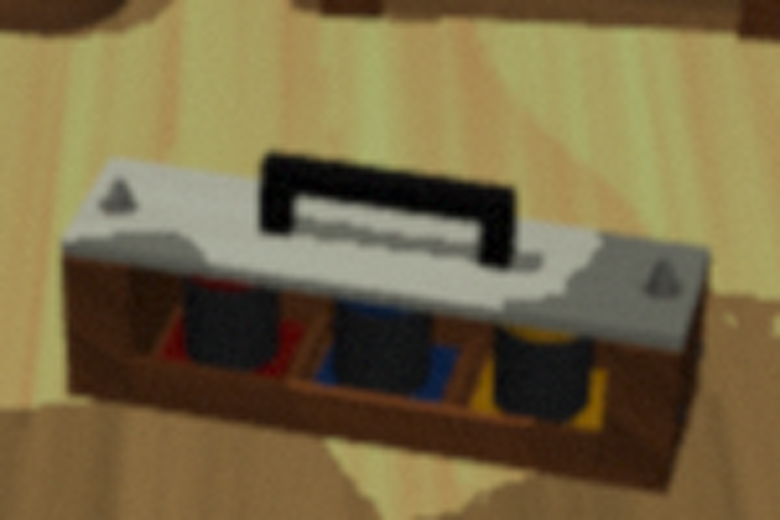

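View pics/s_wo.png

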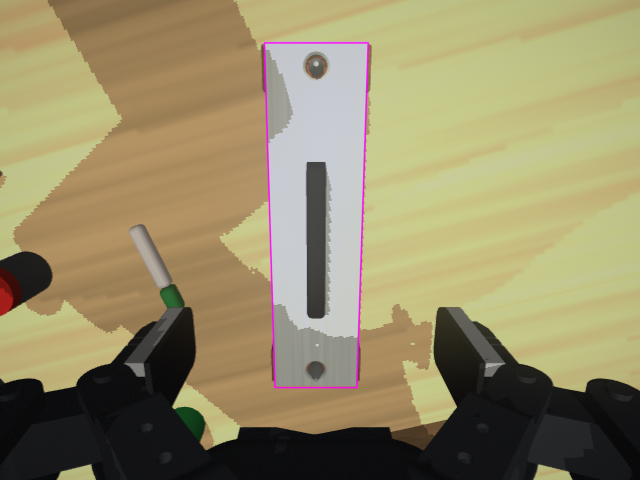

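View pics/s_top.png

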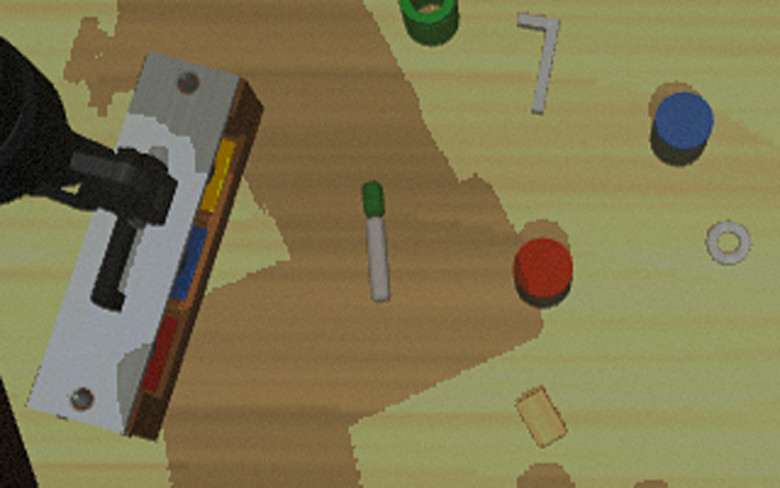

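The plate lies flat with both pins through its holes. The pins show at wrist pixels (316,65) and (316,370). The outline matches the predicted seated pose, the slugs stand where they were, and the arm is clear.

```bash
python3 -c "
from plant import ctrl
print(ctrl.finish_job())"
```

```text
the job is handed in; nothing more can be done
None
```

The tray is packed and the job is handed in. It took about 30 s on the robot's clock; the hand-in gives no verdict.

**Bushes:** I placed the bored red, yellow and blue bushes in that order. Each was lowered until the wrist force showed contact, at a tool height 10 mm above its height at the bench grasp, as expected. The pictures after each release show all three upright on the pads of their own colour.

**Plate:** I picked it up by its handle and turned it about 31° to line up with the tray. Then I lowered it over both pins until its underside was 66 mm up, and let go. The last wrist picture shows both pins through the holes and the plate's outline on the predicted seated pose. The side picture shows it flat on both end blocks.

**Slugs:** The last top view shows both slugs standing where they were. I did not measure their positions again.

**Disagreements along the way:**
- The top camera put the tray about 2 mm off from the wrist camera. I used the wrist value.
- My first estimate of the offset between the plate's holes and the pins was about 1 mm too large, because the holes show a wider bright rim. I corrected it before the pins went in.
- The networks gave several weak false hits, such as the pads and the plate being reported as bushes. I discarded these against the pictures.

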